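# Clear the serving board after lunch

## Robot

A 7-joint arm with a two-finger parallel gripper is mounted at the origin on the work surface. World frame = base frame: x ahead of the robot, y to its left, z up, the work surface at z = 0. Lengths are in mm, angles in degrees, forces in N, time in s.
With the tool pointing down it reaches from about 400 to 875 mm from the base axis. Payload 4.4 kg.
Tool frame: the origin (TCP) lies at the very end of the fingers, on their centre line; the grasp point (between the pads) lies 19 mm behind it; z points along the fingers, y is the direction in which the jaws open and shut (so a half turn about z gives the same grasp; the last joint's range is limited). The gripper opens to 85 mm and grips with 20 to 120 N. Pads are 22 mm wide; open, the fingers measure 114 mm over their backs; the gripper's body (76 mm by 85 mm) begins 54 mm behind the grasp point. The pads swing forward as they close: fully open they stand 13 mm farther back than shut.
Start: joints at [-67.54, 36.005, 2.206, 86.941, -1.547, 57.084, -1.146], TCP at [287.264, 583.093, 231.313] pointing down, gripper open.
Joint ranges: [-175.42, 175.42], [-21.48, 121.26], [-71.46, 75.88], [10.55, 141.38], [-63.04, 243.04], [13.31, 113.54], [-168.57, 168.57]. Speed limits (degrees/s): [147.25, 147.25, 180, 180, 180, 180, 180].

## Interface

Orientations are given as [roll, pitch, yaw] about the fixed x, y, z axes, in that order (R = Rz(yaw) Ry(pitch) Rx(roll)).
In Python, from station import robot gives the robot as it stands. The module is installed in compiled form; this text tells all that it offers.
- The arm moves only by the shell command python3 -m pendant 'ROWS' [FORCE]. ROWS is JSON, a list that holds one entry, the list of rows, each a list of 5 numbers: the shift along the tool's x, y, z in m, then the turn about the tool's z in rad, then the finger opening in m, from 0 to 0.0854. A call has 1 to 8 rows; each row shifts and turns the commanded pose from where the row before left it, along the tool's axes as they then stand; what a row does not reach is not made up. A row lasts 1/8 s, in which the tool goes at most 62.5 mm and 10.7 degrees, less where a joint would pass 70% of its speed; a pose out of reach is approached as far as the arm can. A call with a gripper value outside its range is refused whole. The fingers move at their own pace and stop on an object; FORCE is the grip in N (left out, the last holds). Time passes only in rows, so rows that do not move let the fingers close. It gives the time, the measured TCP pose, the force and the opening at its end, in the units of the state.
- robot.get_state(): the state, without advancing time (a new reading comes with each control period).
- robot.capture(name): name is "side" or "top"; returns the picture (480x640x3 uint8, red, green, blue); there is no depth.
- robot.camera_info(name): a dict with "camera_matrix" (3x3 intrinsics, pixels), "view" (4x4, takes a point from world to camera coordinates). Camera axes: x right, y up, looking along -z (the intrinsics and any distortion apply to the point x, -y, -z); pixel columns grow to the right and rows downward; lengths in mm; the calibration is good to about 2 mm. A picture is of the moment at which its call begins. camera_info takes no time and is no camera call.
- robot.finish_job(): hands the job in, once; it reports no verdict.
The state is a dict: "time": time; "joint_positions": joint angles; "joint_vel": joint speeds; "joint_efforts": joint torques, N m; "eef_pos": TCP position; "tcp_rot": TCP orientation; "force": force on the tool from outside, world axes, zero at the start; "moment": the same for the moment, N m; "opening": finger opening in mm.
Only numpy, scipy, OpenCV 4.12 (cv2) and the standard library are available. Lean on these libraries where they do the work, as an engineer would, in place of code of your own. Each camera call takes 0.05 s, during which the arm holds its last target.

## Task

Clear up the lunch table: stand each condiment pot upright on the coaster of its own colour, then take the hand sweeper and sweep every leftover vegetable piece off the serving board into its catch tray, without touching the food with the gripper or arm; when all pieces are in, hang the sweeper by its handle bar across both prongs of the hanger. Also close the tea carafe with its stopper, upright and fully home, tip neither pots nor carafe, and leave the two bowls where they are.

Things in the scene. Friction and masses are not known exactly. Their poses are not given: they have to be found in the camera images.
- board: fixed serving board with catch tray. Origin at table level under the middle of the dark deck. Deck top at z 60 mm, x -130 to +130, y -120 to +120 mm; rims 12 mm above it along both y sides and the +x end. At its -x end (robot side) the deck has an open edge over the catch tray: inside x -240 to -130, y -122 to +122 mm, floor z 6, outer walls to z 84 mm
- sweeper: hand sweeper standing upright on its head; origin at the centre of its underside, y along its width. Black rubber head 28 (x) x 140 (y) x 40 mm high; two steel posts 12 mm thick at y +-62 mm; across them a wooden handle bar 16 (x) x 136 (y) mm, z 84 to 108 mm. Opening under the bar 112 mm wide, z 43 to 84 mm. About 0.25 kg, same front and back
- sweeper_bar (a point): centre of the sweeper's handle bar (96 mm above its underside)
- hanger: fixed hanger: wooden base 140 x 150 x 12 mm carrying two parallel steel prongs of 8 mm rod, 80 mm apart (y -40 and +40 mm). Origin at table level under its middle; axes as below
- hanger_rest (a point): point midway between the prongs, level with their upper side, 160 mm above the table. Prongs run along x from uprights at x +45 mm to upturned tips at x -46 mm (tips and upright tops end 16 mm above this point). The hanging sweeper's bar lies along y across both prongs
- carafe: amber glass tea carafe, loose, upright, 165 mm high, 96 mm across the body, neck 43 mm outside and 35 mm inside; origin at the centre of its underside, about 0.8 kg
- carafe_mouth (a point): centre of the carafe's mouth, level with the rim
- stopper: stopper standing on its narrow end; origin at the centre of the narrow end, z up to its head. Cork cone 22 mm across at the bottom, 31 mm at z 32 mm; on it a dark wooden head 46 mm across from z 32 to 56 mm
- stopper_shoulder (a point): centre of the underside of the stopper's head, which lies on the carafe's rim when fully home
- carrot: piece of carrot, a block 56 (x) x 32 (y) x 28 (z) mm with rounded edges, orange all over; origin at its centre; may be absent
- daikon: piece of daikon, a block 56 (x) x 32 (y) x 28 (z) mm with rounded edges, white with green skin; origin at its centre; may be absent
- cucumber: piece of cucumber, a block 56 (x) x 32 (y) x 28 (z) mm with rounded edges, light green with dark green skin; origin at its centre; may be absent
- pumpkin: piece of pumpkin, a block 56 (x) x 32 (y) x 28 (z) mm with rounded edges, yellow with dark green skin; origin at its centre; may be absent
- radish: piece of radish, a block 56 (x) x 32 (y) x 28 (z) mm with rounded edges, pink with pale skin; origin at its centre; may be absent
- aubergine: piece of aubergine, a block 56 (x) x 32 (y) x 28 (z) mm with rounded edges, cream with dark purple skin; origin at its centre; may be absent
- rice_bowl: not to be moved: blue bowl, 110 mm across, 65 mm high; origin at the centre of its underside
- soup_bowl: not to be moved: black bowl, 100 mm across, 60 mm high; origin at the centre of its underside
- red_pot: lidded condiment pot standing on the deck, round: red body 48 mm across and 56 mm high, light wooden lid 38 mm across on it up to z 72 mm; origin at the centre of its underside, about 0.18 kg
- red_coaster: fixed round red coaster on the table, 90 mm across, 6 mm thick; origin at the centre of its underside
- blue_pot: lidded condiment pot standing on the deck, round: blue body 48 mm across and 56 mm high, light wooden lid 38 mm across on it up to z 72 mm; origin at the centre of its underside, about 0.18 kg
- blue_coaster: fixed round blue coaster on the table, 90 mm across, 6 mm thick; origin at the centre of its underside

How it is judged:
By the outcome, as a careful person would: the job done as asked, in the order asked, and still so for the second after the job is handed in, with the robot touching nothing.
Of carrot, daikon, cucumber, pumpkin, radish, aubergine only 4 to 6 are there at a start; the rules pass over those that are not, and their reading is None.
At some moment in a run one of carrot, daikon, cucumber, pumpkin, radish, aubergine may be knocked a few centimetres aside while the robot is not near it.
It also fails if it takes over 179 s, if anything falls off the work surface, if the arm or the gripper's body presses on something with over 40 N, if the wrist force passes 120 N, or if a joint passes its speed limit or range.

## Working session

There is one attempt and no reset: what is moved stays moved. The work goes in short steps, Python scripts to look and compute and a shell command to move; the robot and the scene stay as the last step left them, time stands still between calls to the robot, and variables do not carry over. Pictures are saved under pics/ and viewed, and the job is handed in when it is done.

```bash
mkdir -p pics; cat > h.py <<'E'
import numpy as np, cv2
from station import robot
def cap(n,f=None):
    im=robot.capture(n)
    if f: cv2.imwrite('pics/'+f,cv2.cvtColor(im,cv2.COLOR_RGB2BGR))
    return im
def ray(n,u,v):
    ci=robot.camera_info(n);K=np.array(ci['camera_matrix']);V=np.array(ci['view'])
    d=np.array(ci.get('distortion',np.zeros(5)),float)
    p=cv2.undistortPoints(np.array([[[u,v]]],float),K,d)[0,0]
    dc=np.array([p[0],-p[1],-1.]);R=V[:3,:3];t=V[:3,3]
    o=-R.T@t;w=R.T@dc
    return o,w/np.linalg.norm(w)
def onz(n,u,v,z):
    o,w=ray(n,u,v);return o+w*(z-o[2])/w[2]
def proj(n,P):
    ci=robot.camera_info(n);K=np.array(ci['camera_matrix']);V=np.array(ci['view'])
    c=V[:3,:3]@np.array(P,float)+V[:3,3];q=K@np.array([c[0],-c[1],-c[2]]);return q[:2]/q[2]
E
python3 - <<'E'
from h import *
cap('top','t0.png');cap('side','s0.png')
for n in('top','side'):
    print(robot.camera_info(n)); print(ray(n,320,240))
print(robot.get_state())
E
```

```text
{'camera_matrix': array([[451.69272778,   0.        , 322.79503243],
       [  0.        , 451.69272778, 244.18693371],
       [  0.        ,   0.        ,   1.        ]]), 'view': array([[-2.67740161e-03, -9.99991251e-01, -3.21384490e-03,
        -1.37329170e+01],
       [ 9.84477397e-01, -3.19984206e-03,  1.75482237e-01,
        -6.35247792e+02],
       [-1.75490986e-01, -2.69412124e-03,  9.84477351e-01,
        -1.04117816e+03],
       [ 0.00000000e+00,  0.00000000e+00,  0.00000000e+00,
         1.00000000e+00]])}
(array([ 442.63294209,  -18.57054969, 1136.44688827]), array([ 0.18462163,  0.00885176, -0.98276981]))
{'camera_matrix': array([[438.24170663,   0.        , 316.46703295],
       [  0.        , 438.24170663, 247.02395378],
       [  0.        ,   0.        ,   1.        ]]), 'view': array([[ 8.22370666e-01, -5.68911139e-01, -6.82663753e-03,
        -4.83308802e+02],
       [ 3.46642825e-01,  4.91491425e-01,  7.98921104e-01,
        -3.07880768e+02],
       [-4.51159882e-01, -6.59375686e-01,  6.01397095e-01,
        -8.17750724e+02],
       [ 0.00000000e+00,  0.00000000e+00,  0.00000000e+00,
         1.00000000e+00]])}
(array([ 135.24732085, -662.84394853,  734.46597933]), array([ 0.46327087,  0.6625601 , -0.58855265]))
{'time': 0.1, 'joint_positions': array([-67.54262821,  36.05552716,   2.20313678,  86.9900551 ,
        -1.54586274,  57.0848238 ,  -1.14614953]), 'joint_vel': array([-0.04420265, -0.00406541, -0.09821556, -0.07411844, -0.03262272,
        0.02583649, -0.00927736]), 'joint_efforts': array([ 3.61450060e-03, -5.64531791e+01,  1.23123061e+00, -1.93974620e+01,
        1.14502420e-02,  5.40046240e-03, -9.17112828e-06]), 'eef_pos': array([286.9890862 , 582.58058134, 230.46078161]), 'tcp_rot': array([-1.79899312e+02,  2.31438444e-03,  1.53772617e+02]), 'force': array([ 0.41537112,  0.08505032, -1.35697348]), 'moment': array([-0.04602084, -0.03187711,  0.02968693]), 'opening': 85.35770578559925}
```

View pics/t0.png

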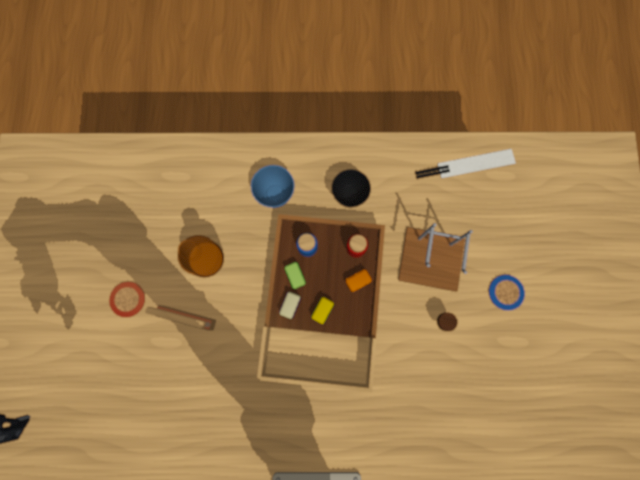

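View pics/s0.png

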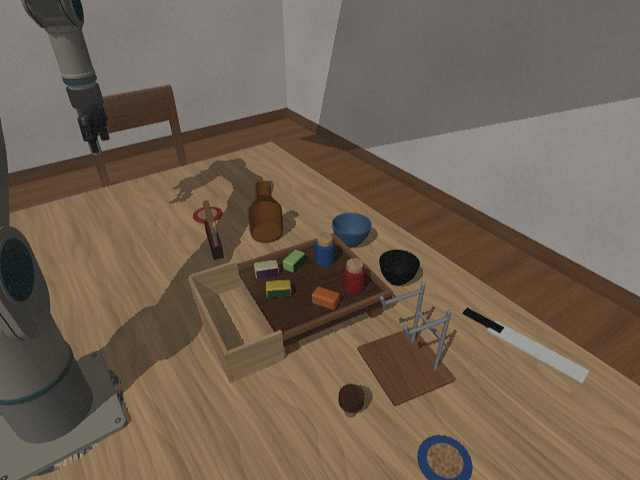

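```bash
python3 - <<'E'
import cv2
im=cv2.imread('pics/t0.png')
cv2.imwrite('pics/c1.png',cv2.resize(im[200:400,250:400],None,fx=4,fy=4,interpolation=2)[:600] if 0 else cv2.resize(im[205:395,245:405],None,fx=3.1,fy=3.1,interpolation=2))
cv2.imwrite('pics/c2.png',cv2.resize(im[185:340,385:535],None,fx=3.8,fy=3.8,interpolation=2))
cv2.imwrite('pics/c3.png',cv2.resize(im[225:345,100:240],None,fx=4.5,fy=4.5,interpolation=2))
E
```

```text
(no output)
```

View pics/c1.png

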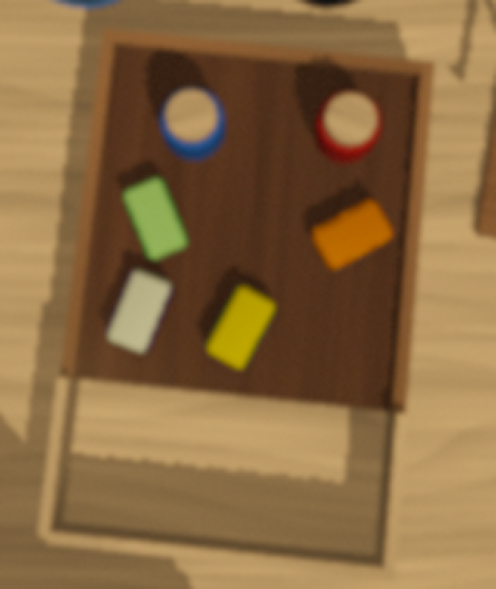

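View pics/c2.png

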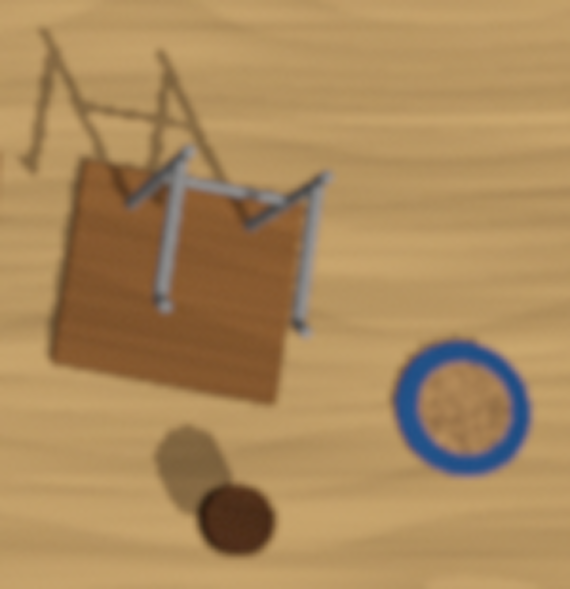

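View pics/c3.png

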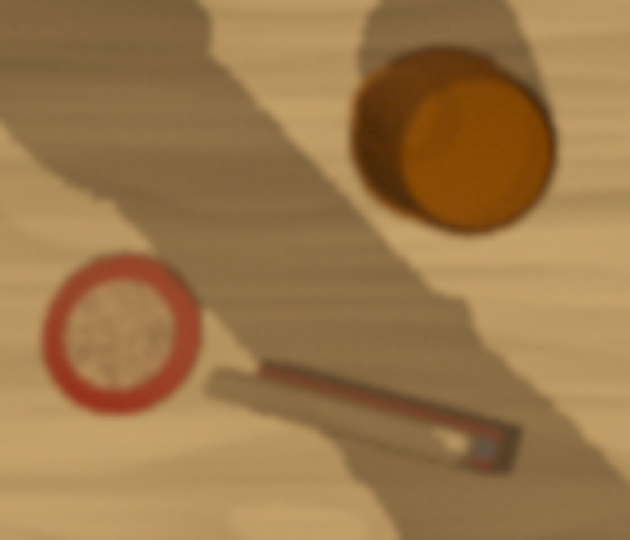

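```bash
python3 - <<'E'
import cv2
im=cv2.imread('pics/s0.png')
cv2.imwrite('pics/c4.png',cv2.resize(im[170:270,180:300],None,fx=5,fy=5,interpolation=2))
cv2.imwrite('pics/c5.png',cv2.resize(im[270:480,330:500],None,fx=2.8,fy=2.8,interpolation=2))
cv2.imwrite('pics/c6.png',cv2.resize(im[200:390,180:410],None,fx=3,fy=3,interpolation=2))
E
```

```text
(no output)
```

View pics/c4.png

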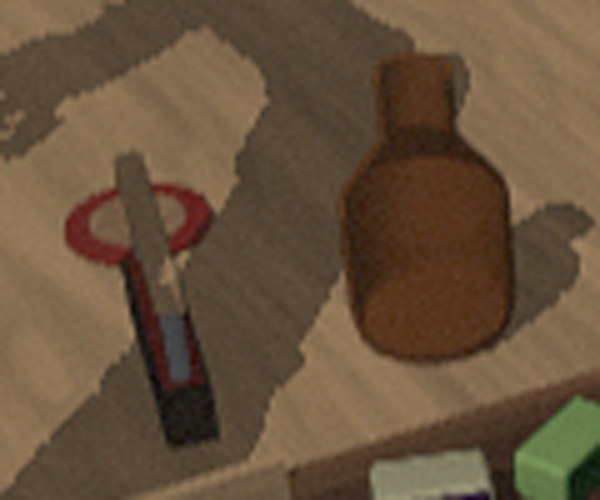

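View pics/c5.png

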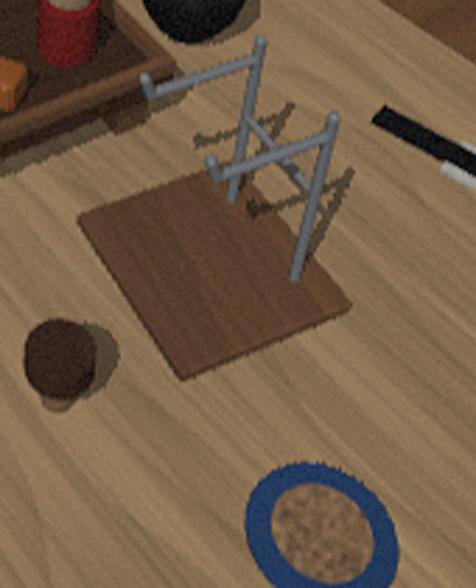

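View pics/c6.png

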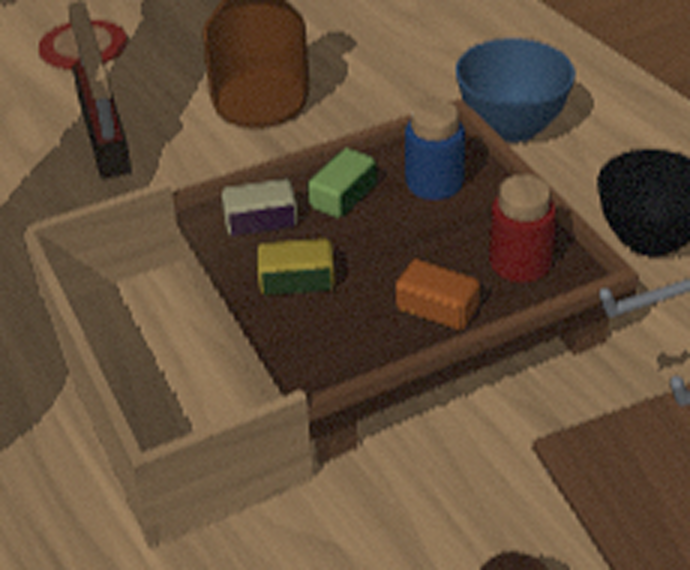

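```bash
cat >> h.py <<'E'
T3=lambda x,y:(x/4.5+100,y/4.5+225)
T2=lambda x,y:(x/3.8+385,y/3.8+185)
T1=lambda x,y:(x/3.1+245,y/3.1+205)
S4=lambda x,y:(x/5+180,y/5+170)
S5=lambda x,y:(x/2.8+330,y/2.8+270)
S6=lambda x,y:(x/3+180,y/3+200)
def tri(a,b):
    o1,d1=ray('top',*a);o2,d2=ray('side',*b)
    A=np.array([d1,-d2]).T;s=np.linalg.lstsq(A,o2-o1,rcond=None)[0]
    p,q=o1+s[0]*d1,o2+s[1]*d2;return (p+q)/2,np.linalg.norm(p-q)
def ell(im,mask_lo,mask_hi,roi=None,minA=30):
    h=cv2.cvtColor(im,cv2.COLOR_RGB2HSV);m=cv2.inRange(h,np.array(mask_lo),np.array(mask_hi))
    if roi: z=np.zeros_like(m);x0,y0,x1,y1=roi;z[y0:y1,x0:x1]=m[y0:y1,x0:x1];m=z
    cs,_=cv2.findContours(m,cv2.RETR_EXTERNAL,cv2.CHAIN_APPROX_NONE)
    return sorted([c for c in cs if cv2.contourArea(c)>minA],key=cv2.contourArea)[::-1]
E
python3 - <<'E'
from h import *
np.set_printoptions(precision=1,suppress=True)
t=cv2.cvtColor(cv2.imread('pics/t0.png'),cv2.COLOR_BGR2RGB)
def P(*a): print(*a)
P('bar left end z108',onz('top',*T3(211,380),108), onz('side',*S4(130,154),108), tri(T3(211,380),S4(130,154)))
P('bar right end side',onz('side',*S4(172,310),108))
P('head bottom side',onz('side',*S4(172,445),0),onz('side',*S4(217,437),0))
P('head top right corners',onz('top',*T3(520,430),41),onz('top',*T3(505,472),41),'left',onz('top',*T3(262,362),41))
# coasters
for nm,lo,hi,roi in(('blue',(100,120,60),(125,255,255),(480,265,535,320)),('red',(0,120,80),(8,255,255),(100,270,160,330))):
    c=ell(t,lo,hi,roi)[0];e=cv2.fitEllipse(c);P(nm,'coaster',e,onz('top',*e[0],6))
P('stopper top',onz('top',*T2(237,518),56),onz('side',*S5(60,355),56),tri(T2(237,518),S5(60,352)))
P('red lid',onz('top',*T1(350,118),132),'blue lid',onz('top',*T1(192,115),132))
P('red lid side',onz('side',*S6(526,188),132),'blue',onz('side',*S6(436,112),132))
for c,p in dict(bl=(70,378),br=(405,410),tl=(105,30),tr=(432,65)).items(): P('rim',c,onz('top',*T1(*p),72))
P('tray outer bl,br',onz('top',*T1(42,533),84),onz('top',*T1(392,565),84))
P('deck edge',onz('top',*T1(75,380),60),onz('top',*T1(395,408),60))
for n,p in dict(cuc=(155,218),aub=(140,312),pum=(240,328),car=(352,235)).items(): P(n,onz('top',*T1(*p),88))
P('mouth side',onz('side',*S4(416,65),165))
P('body side bottom',onz('side',*S4(432,360),0))
P('hanger base',[onz('top',*T2(*p),12)[:2] for p in((82,157),(52,360),(275,402),(305,195))])
P('tips',tri(T2(163,300),S5(148,85)),tri(T2(302,326),S5(213,165)))
P('upr',tri(T2(188,150),S5(261,42)),tri(T2(323,177),S5(333,118)))
E
```

```text
bar left end z108 [477.6 381.8 108. ] [476.1 375.9 108. ] (array([478.1, 383.3, 103.7]), np.float64(0.7671098595067357))
bar right end side [432.4 222.2 108. ]
head bottom side [430.8 256.9   0. ] [453.7 249.3   0. ]
head top right corners [453.1 241.6  41. ] [431.2 248.7  41. ] left [489.4 381.1  41. ]
blue coaster ((506.2594299316406, 292.0164794921875), (31.117910385131836, 34.156307220458984), 131.2217559814453) [ 521.6 -472.3    6. ]
red coaster ((126.51826477050781, 299.26409912109375), (31.391281127929688, 33.80830764770508), 46.12185287475586) [506.3 473.9   6. ]
stopper top [ 449.7 -308.6   56. ] [ 444.1 -317.    56. ] (array([ 449.6, -310.9,   47.2]), np.float64(0.34438443372770583))
red lid [624.  -95.1 132. ] blue lid [626.6  20.  132. ]
red lid side [624.2 -97.8 132. ] blue [625.9  16.9 132. ]
rim bl [437.9 112.9  72. ]
rim br [ 413.8 -137.1   72. ]
rim tl [705.3  90.6  72. ]
rim tr [ 676.5 -164.1   72. ]
tray outer bl,br [327.3 129.7  84. ] [ 304.4 -123.8   84. ]
deck edge [436.3 110.6  60. ] [ 415.  -130.9   60. ]
cuc [556.1  49.2  88. ]
aub [486.   59.8  88. ]
pum [474.1 -14.4  88. ]
car [542.8 -98.5  88. ]
mouth side [608.2 279.1 165. ]
body side bottom [583.8 243.7   0. ]
hanger base [array([ 688.6, -228.9]), array([ 552.5, -204.4]), array([ 524.6, -349. ]), array([ 662.2, -376.6])]
tips (array([ 571.5, -243.7,  163. ]), np.float64(0.8587660991582882)) (array([ 555.9, -321.4,  164.8]), np.float64(1.3540070545409049))
upr (array([ 658.1, -260.6,  169. ]), np.float64(0.22463794809028378)) (array([ 642.5, -338. ,  168.7]), np.float64(1.0834190105988533))
```

```bash
python3 -m pendant '[[[0,0,0,-0.153,0.085],[0,0,0,-0.153,0.085],[0,0,0,-0.152,0.085],[-0.024,-0.0485,0,0,0.085],[-0.024,-0.0485,0,0,0.085],[-0.024,-0.0485,0,0,0.085],[-0.024,-0.0485,0,0,0.085]]]' 40; python3 - <<'E'
from h import *
np.set_printoptions(precision=1,suppress=True)
# carafe outline in top view
t=cv2.cvtColor(cv2.imread('pics/t0.png'),cv2.COLOR_BGR2RGB)
c=ell(t,(5,150,20),(20,255,255),(170,225,235,285))[0]
print(cv2.boundingRect(c)); m=cv2.moments(c);print(m['m10']/m['m00'],m['m01']/m['m00'])
for p in (608,279),(602,272),(600,280),(608,272):
  print(p,proj('side',(*p,165)),proj('top',(*p,165)),proj('top',(*p,0)),proj('top',(*p,100)))
E
```

```text
time: 0.98
eef_pos: [383.8, 387.3, 231.0]
tcp_rot: [-180.0, -0.0, -180.0]
force: [2.0, 0.4, 1.0]
opening: 85.0
(178, 235, 46, 42)
199.88339626959603 255.72182171873212
(608, 279) [263.2 183. ] [187.7 248.1] [207. 259.] [196.1 252.8]
(602, 272) [262.5 184.7] [190.8 250.8] [209.7 261.3] [198.9 255.3]
(600, 280) [260.4 183.7] [187.1 251.8] [206.5 262.1] [195.5 256.2]
(608, 272) [264.4 184.1] [190.9 248.1] [209.8 259. ] [199.1 252.8]
```

```bash
python3 -m pendant '[[[-0.027,-0.054,0,0,0.085],[-0.027,-0.054,0,0,0.085],[-0.027,-0.054,0,0,0.085],[-0.027,-0.054,0,0,0.085],[-0.027,-0.054,0,0,0.085],[-0.027,-0.054,0,0,0.085],[-0.027,-0.054,0,0,0.085],[-0.027,-0.054,0.03,0,0.085]]]' 40;python3 -m pendant '[[[-0.025,-0.0535,0.02,0,0.085],[0,0,0.05,0,0.085],[0,0,0,0,0.085]]]'; python3 - <<'E'
from h import *
cap('top','t1.png');cap('side','s1.png')
im=cv2.imread('pics/s1.png');cv2.imwrite('pics/c7.png',cv2.resize(im[150:350,220:460],None,fx=2.5,fy=2.5))
E
```

```text
time: 1.98
eef_pos: [599.8, -41.1, 204.8]
tcp_rot: [-180.0, 0.3, 180.0]
force: [1.4, 0.4, -0.1]
opening: 85.3
time: 2.35
eef_pos: [618.7, -92.4, 129.5]
tcp_rot: [179.9, -0.6, 179.9]
force: [-0.5, -0.6, 0.2]
opening: 84.9
```

View pics/c7.png

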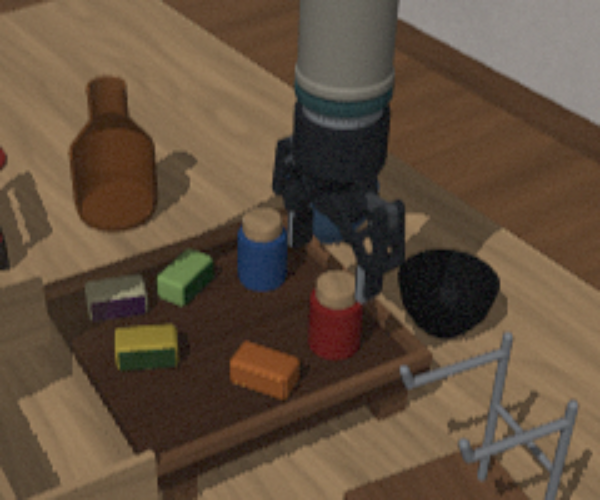

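View pics/t1.png

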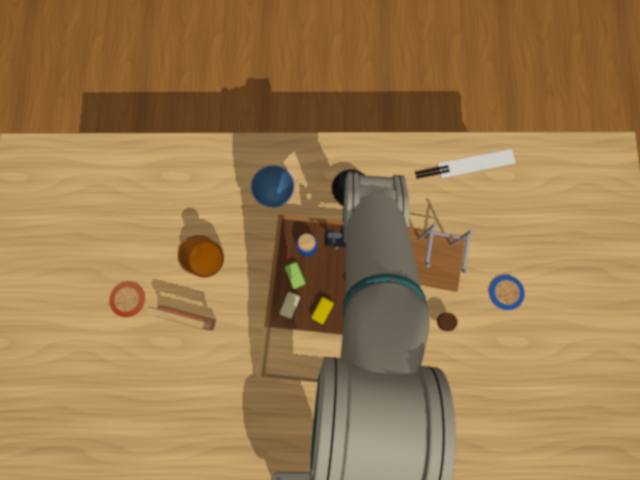

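```bash
python3 -m pendant '[[[0,0,0,0,0.085],[0,0,0,0,0.085]]]'; python3 - <<'E'
from h import *
p=robot.get_state()['eef_pos'];print(proj('side',p),proj('side',(624,-96.5,132)),proj('side',(624,-96.5,60)))
im=cv2.imread('pics/s1.png')
im=cv2.cvtColor(im,cv2.COLOR_BGR2RGB)
for nm,lo,hi,roi in(('red',(0,150,40),(6,255,255),(330,255,380,300)),('red',(170,150,40),(180,255,255),(330,255,380,300)),('blue',(105,120,30),(125,255,255),(300,220,345,270))):
  for c in ell(im,lo,hi,roi): print(nm,cv2.boundingRect(c))
E
```

```text
time: 2.7
eef_pos: [623.5, -91.8, 135.4]
tcp_rot: [-180.0, 0.2, -179.9]
force: [0.5, -0.3, 0.6]
opening: 84.9
[353.41841309 260.15984654] [354.89408112 262.39810056] [353.44493457 286.95185167]
red (343, 265, 22, 29)
blue (315, 241, 20, 25)
```

```bash
python3 -m pendant '[[[0,-0.005,0,0,0.085],[0,0,0.02,0,0.085],[0,0,0.02,0,0.085],[0,0,0.02,0,0.085],[0,0,0,0,0.085]]]' 40;python3 -m pendant '[[[0,0,0,0,0.03],[0,0,0,0,0.03],[0,0,0,0,0.03],[0,0,0,0,0.03]]]' 40
```

```text
time: 3.32
eef_pos: [621.1, -97.5, 71.9]
tcp_rot: [180.0, -0.2, -180.0]
force: [-0.4, 0.0, 0.9]
opening: 85.3
time: 3.82
eef_pos: [623.2, -97.4, 74.6]
tcp_rot: [-180.0, 0.1, -180.0]
force: [-0.3, -0.1, 6.4]
opening: 47.2
```

```bash
python3 -m pendant '[[[0,0,-0.02,0,0.03],[0,0,-0.045,0,0.03],[0,0,-0.05,0,0.03],[0,0,-0.045,0,0.03],[0.004,0.02,0,0,0.03],[0.0085,0.04,0,0,0.03],[0.0105,0.052,0,0,0.03],[0.0105,0.052,0,0,0.03]]]' 40;python3 -m pendant '[[[0.0105,0.052,0,0,0.03],[0.0105,0.052,0,0,0.03],[0.0105,0.052,0,0,0.03],[0.0105,0.052,0,0,0.03],[0.0105,0.052,0,0,0.03],[0.0105,0.052,0,0,0.03],[0.009,0.04,0,0,0.03],[0,0,0,0,0.03]]]'
```

```text
time: 4.82
eef_pos: [587.3, 68.6, 232.9]
tcp_rot: [180.0, -0.1, -180.0]
force: [1.0, 0.9, -1.0]
opening: 47.2
time: 5.82
eef_pos: [512.4, 423.8, 232.3]
tcp_rot: [179.9, -0.2, -179.5]
force: [-0.0, -0.9, -1.7]
opening: 47.7
```

```bash
python3 -m pendant '[[[0,0,0,0,0.03]]]'
```

```text
time: 5.95
eef_pos: [516.1, 417.6, 232.7]
tcp_rot: [-179.9, -0.1, -180.0]
force: [0.2, -0.1, -0.5]
opening: 47.0
```

```bash
python3 -m pendant '[[[0.005,0.028,0,0,0.03],[0.005,0.028,0,0,0.03],[0,0,0.02,0,0.03],[0,0,0.045,0,0.03],[0,0,0.045,0,0.03],[0,0,0.045,0,0.03],[0,0,0.02,0,0.03],[0,0,0,0,0.03]]]' 40;python3 -m pendant '[[[0,0,0,0,0.03]]]'
```

```text
time: 6.95
eef_pos: [506.8, 472.9, 57.4]
tcp_rot: [-179.9, -0.1, 179.9]
force: [-0.3, 0.6, -1.2]
opening: 47.2
time: 7.08
eef_pos: [508.2, 475.3, 60.5]
tcp_rot: [179.9, 0.1, 180.0]
force: [-0.4, 0.2, -0.4]
opening: 46.9
```

```bash
python3 -m pendant '[[[0.002,-0.001,0.012,0,0.03],[0,0,0.012,0,0.03],[0,0,0.01,0,0.03],[0,0,0.004,0,0.03],[0,0,0,0,0.03],[0,0,0,0,0.03]]]' 40
```

```text
time: 7.82
eef_pos: [504.5, 473.3, 20.7]
tcp_rot: [-180.0, -0.0, -180.0]
force: [-2.0, -2.3, 4.1]
opening: 47.5
```

```bash
python3 -m pendant '[[[0,0,0,0,0.085],[0,0,0,0,0.085],[0,0,0,0,0.085],[0,0,0,0,0.085],[0,0,-0.02,0,0.085],[0,0,-0.045,0,0.085],[0,0,-0.05,0,0.085],[0,0,-0.05,0,0.085]]]' 40;python3 -m pendant '[[[0,0,-0.045,0,0.085],[0.0,-0.03,0,0,0.085]]]'; python3 - <<'E'
from h import *
cap('side','s2.png')
im=cv2.imread('pics/s2.png');cv2.imwrite('pics/c8.png',cv2.resize(im[100:350,120:420],None,fx=2,fy=2))
E
```

```text
time: 8.82
eef_pos: [505.0, 473.7, 188.8]
tcp_rot: [179.9, 0.1, -180.0]
force: [0.6, 0.2, -1.7]
opening: 84.8
time: 9.07
eef_pos: [505.8, 448.1, 236.9]
tcp_rot: [179.4, 0.4, -179.8]
force: [0.7, 0.1, 0.2]
opening: 85.1
```

View pics/c8.png

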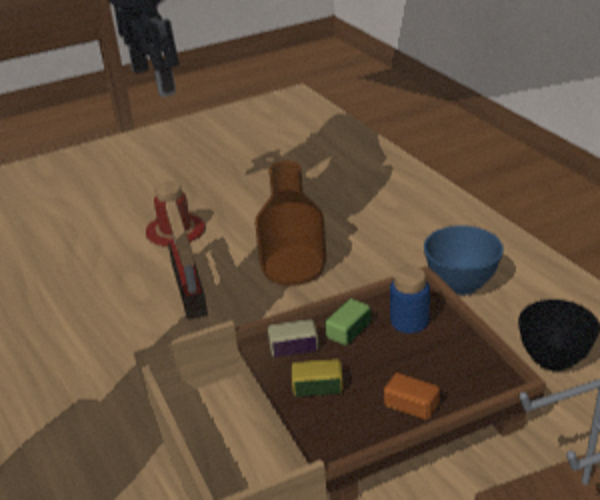

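```bash
python3 -m pendant '[[[-0.0075,-0.026,0,0,0.085],[-0.015,-0.0535,0,0,0.085],[-0.015,-0.0535,0,0,0.085],[-0.015,-0.0535,0,0,0.085],[-0.015,-0.0535,0,0,0.085],[-0.015,-0.0535,0,0,0.085],[-0.015,-0.0535,0,0,0.085],[-0.015,-0.0535,0,0,0.085]]]';python3 -m pendant '[[[-0.0075,-0.026,0.0,0,0.085],[0,0,0,0,0.085],[0,0,0,0,0.085]]]'
```

```text
time: 10.12
eef_pos: [617.9, 41.3, 231.9]
tcp_rot: [180.0, 0.1, -180.0]
force: [0.5, 0.1, 0.0]
opening: 85.1
time: 10.5
eef_pos: [624.6, 18.8, 231.1]
tcp_rot: [179.9, 0.0, -179.9]
force: [-0.2, 1.4, -0.7]
opening: 84.9
```

```bash
python3 -m pendant '[[[-0.0015,0,0.03,0,0.085],[0,0,0.045,0,0.085],[0,0,0.045,0,0.085],[0,0,0.025,0,0.085],[0,0,0.012,0,0.085],[0,0,0,0,0.085],[0,0,0,0,0.085]]]';python3 -m pendant '[[[0,0,0,0,0.03],[0,0,0,0,0.03],[0,0,0,0,0.03],[0,0,0,0,0.03]]]' 40
```

```text
time: 11.38
eef_pos: [627.4, 17.7, 74.8]
tcp_rot: [180.0, 0.1, -180.0]
force: [0.8, 0.3, 0.7]
opening: 84.9
time: 11.88
eef_pos: [627.1, 17.6, 74.5]
tcp_rot: [180.0, 0.1, -180.0]
force: [-0.8, 0.8, 6.1]
opening: 47.0
```

```bash
python3 -m pendant '[[[0,0,-0.02,0,0.03],[0,0,-0.045,0,0.03],[0,0,-0.05,0,0.03],[0,0,-0.05,0,0.03],[0.004,-0.02,0,0,0.03],[0.0085,-0.04,0,0,0.03],[0.011,-0.052,0,0,0.03],[0.011,-0.052,0,0,0.03]]]' 40;python3 -m pendant '[[[0.011,-0.052,0,0,0.03],[0.011,-0.052,0,0,0.03],[0.011,-0.052,0,0,0.03],[0.011,-0.052,0,0,0.03],[0.011,-0.052,0,0,0.03],[0.008,-0.035,0,0,0.03],[0.004,-0.02,0,0,0.03],[0,0,0,0,0.03]]]'
```

```text
time: 12.88
eef_pos: [590.0, -149.1, 236.7]
tcp_rot: [-180.0, -0.2, 180.0]
force: [0.1, -1.0, -2.2]
opening: 47.1
time: 13.88
eef_pos: [523.4, -463.0, 237.1]
tcp_rot: [179.9, -0.1, 179.9]
force: [-0.5, 0.4, -1.8]
opening: 47.1
```

```bash
python3 -m pendant '[[[0,0,0,0,0.03]]]'; python3 -c "
from h import *;print(robot.get_state()['joint_positions'])"
```

```text
time: 14.0
eef_pos: [526.0, -459.4, 238.0]
tcp_rot: [179.9, 0.0, -179.8]
force: [0.5, 1.0, -1.6]
opening: 47.0
[ 40.54306181  40.0228208   -3.09923998  77.44533447   2.10972729
  62.67373704 127.35057293]
```

```bash
python3 -m pendant '[[[0.0045,-0.013,0.01,0,0.03],[0,0,0.045,0,0.03],[0,0,0.045,0,0.03],[0,0,0.045,0,0.03],[0,0,0.025,0,0.03],[0,0,0.01,0,0.03],[0,0,0,0,0.03],[0,0,0,0,0.03]]]' 40
```

```text
time: 15.0
eef_pos: [521.4, -475.7, 60.0]
tcp_rot: [-179.9, 0.1, -180.0]
force: [-0.2, -0.4, -1.0]
opening: 47.5
```

```bash
python3 -m pendant '[[[0,0.003,0.014,0,0.03],[0,0,0.014,0,0.03],[0,0,0.008,0,0.03],[0,0,0.003,0,0.03],[0,0,0,0,0.03],[0,0,0,0,0.03]]]' 40
```

```text
time: 15.75
eef_pos: [519.8, -471.1, 20.4]
tcp_rot: [179.9, -0.1, -180.0]
force: [-3.6, 3.5, 8.6]
opening: 47.2
```

```bash
python3 -m pendant '[[[0,0,0,0,0.085],[0,0,0,0,0.085],[0,0,0,0,0.085],[0,0,0,0,0.085],[0,0,-0.02,0,0.085],[0,0,-0.045,0,0.085],[0,0,-0.05,0,0.085],[0.02,0.03,-0.02,0,0.085]]]' 40;python3 -m pendant '[[[0.015,0.03,0,0,0.085],[0.015,0.03,0,0,0.085],[0,0,0,0,0.085]]]'; python3 - <<'E'
from h import *
cap('side','s3.png');cap('top','t3.png')
im=cv2.imread('pics/s3.png');a=cv2.resize(im[280:480,300:500],None,fx=2,fy=2)
im=cv2.imread('pics/t3.png');b=cv2.resize(im[220:420,400:600],None,fx=2,fy=2)
cv2.imwrite('pics/c9.png',np.hstack([a,b]))
E
```

```text
time: 16.75
eef_pos: [503.0, -445.3, 159.6]
tcp_rot: [-179.6, 0.4, 179.9]
force: [0.2, 0.6, -0.7]
opening: 84.9
time: 17.12
eef_pos: [470.2, -379.6, 156.2]
tcp_rot: [180.0, 0.0, -179.9]
force: [0.3, 0.0, -0.2]
opening: 85.1
```

View pics/c9.png

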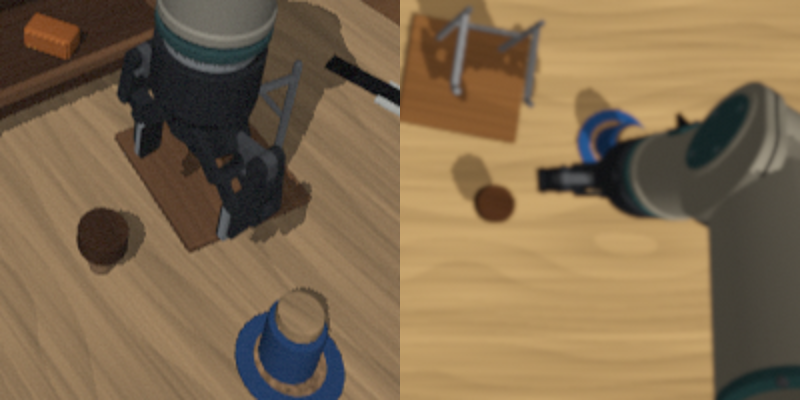

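```bash
python3 -m pendant '[[[0.0105,0.035,0,0,0.085],[0.0105,0.034,0,0,0.085],[0,0,0,0,0.085],[0,0,0.03,0,0.085],[0,0,0.035,0,0.085],[0,0,0.02,0,0.085],[0,0,0,0,0.085],[0,0,0,0,0.085]]]'; python3 - <<'E'
from h import *
cap('side','s4.png')
im=cv2.imread('pics/s4.png');cv2.imwrite('pics/c10.png',cv2.resize(im[280:430,280:430],None,fx=3,fy=3))
E
```

```text
time: 18.23
eef_pos: [450.3, -314.4, 70.2]
tcp_rot: [-179.9, 0.1, 180.0]
force: [-0.7, -0.4, 1.0]
opening: 85.0
```

View pics/c10.png

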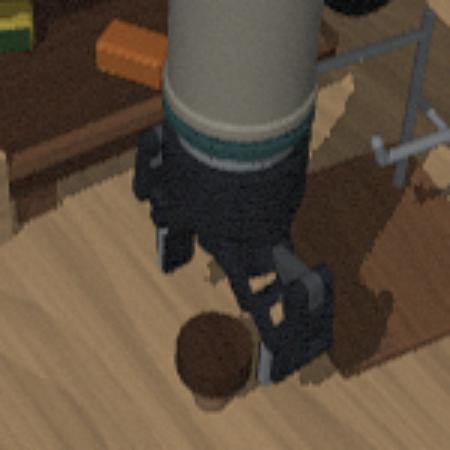

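```bash
python3 -m pendant '[[[0.0005,0.0035,0.01,0,0.085],[0,0,0.02,0,0.085],[0,0,0.01,0,0.085],[0,0,0.0,0,0.085],[0,0,0,0,0.085]]]';python3 -m pendant '[[[0,0,0,0,0.03],[0,0,0,0,0.03],[0,0,0,0,0.03],[0,0,0,0,0.03]]]' 30; python3 - <<'E'
from h import *
cap('side','s5.png')
im=cv2.imread('pics/s5.png');cv2.imwrite('pics/c10.png',cv2.resize(im[280:430,280:430],None,fx=3,fy=3))
E
```

```text
time: 18.9
eef_pos: [449.3, -309.6, 29.9]
tcp_rot: [-180.0, 0.0, -180.0]
force: [0.9, -0.3, -0.9]
opening: 84.9
time: 19.4
eef_pos: [449.2, -309.6, 29.9]
tcp_rot: [-180.0, 0.0, -180.0]
force: [-0.4, 0.4, 5.3]
opening: 44.6
```

View pics/c10.png

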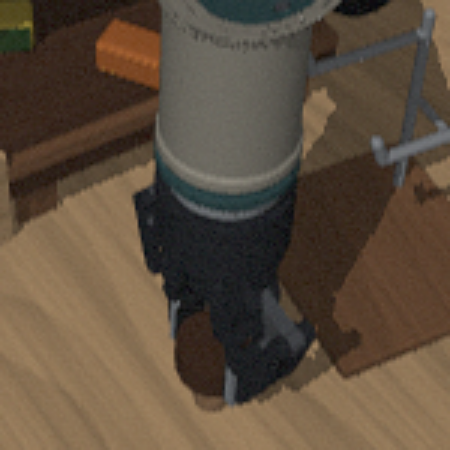

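```bash
python3 -m pendant '[[[0,0,-0.02,0,0.03],[0,0,-0.045,0,0.03],[0,0,-0.05,0,0.03],[0,0,-0.05,0,0.03],[0,0,-0.05,0,0.03],[-0.005,0.02,0,0,0.03],[-0.01,0.04,0,0,0.03],[-0.014,0.051,0,0,0.03]]]' 30;python3 -m pendant '[[[-0.014,0.051,0,0,0.03],[-0.014,0.051,0,0,0.03],[-0.014,0.051,0,0,0.03],[-0.014,0.051,0,0,0.03],[-0.014,0.051,0,0,0.03],[-0.01,0.04,0,0,0.03],[-0.005,0.02,0,0,0.03],[0,0,0,0,0.03]]]'
python3 - <<'E'
from h import *
print(robot.get_state()['eef_pos'])
cap('side','s6.png')
im=cv2.imread('pics/s6.png');cv2.imwrite('pics/c11.png',cv2.resize(im[60:310,180:420],None,fx=2.4,fy=2.4))
E
```

```text
time: 20.45
eef_pos: [477.6, -198.3, 244.3]
tcp_rot: [-180.0, -0.0, 179.8]
force: [0.5, 0.2, -0.5]
opening: 45.0
time: 21.45
eef_pos: [562.6, 117.3, 244.1]
tcp_rot: [-180.0, -0.0, -179.9]
force: [-0.4, -1.7, 0.1]
opening: 44.3
[562.61637226 117.26688266 244.06985404]
```

View pics/c11.png

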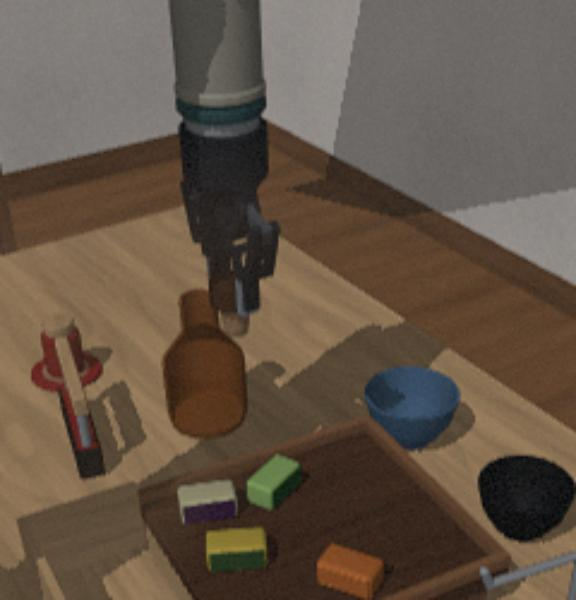

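```bash
python3 - <<'E'
from h import *
cap('top','t4.png')
for f,b in (('t4.png',(165,225,235,290)),('s6.png',(240,170,295,250))):
    im=cv2.imread('pics/'+f);x0,y0,x1,y1=b
    cv2.imwrite('pics/z_'+f,cv2.resize(im[y0:y1,x0:x1],None,fx=7,fy=7,interpolation=cv2.INTER_CUBIC))
E
```

```text
(no output)
```

View pics/z_t4.png

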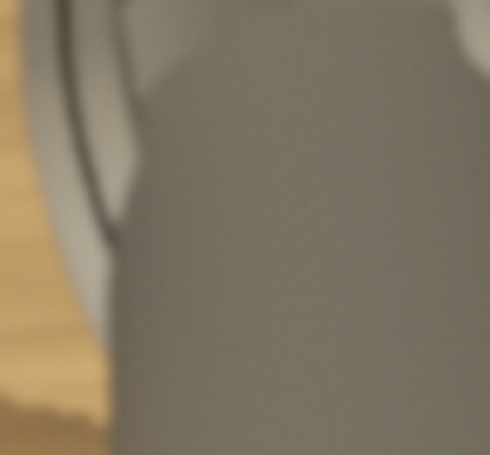

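View pics/z_s6.png

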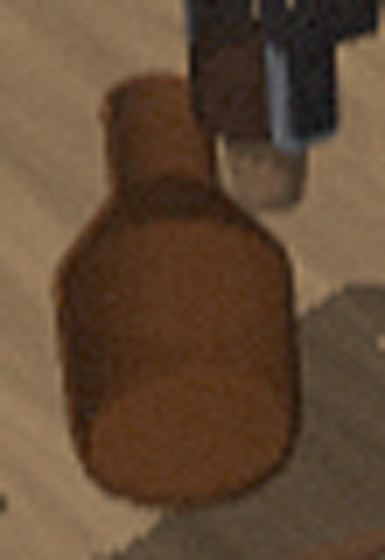

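```bash
python3 - <<'E'
from h import *
for f,b in (('t3.png',(170,228,232,284)),('s3.png',(235,170,295,245))):
    im=cv2.imread('pics/'+f);x0,y0,x1,y1=b
    cv2.imwrite('pics/z_'+f,cv2.convertScaleAbs(cv2.resize(im[y0:y1,x0:x1],None,fx=8,fy=8,interpolation=cv2.INTER_CUBIC),alpha=1.6))
E
```

View pics/z_t3.png

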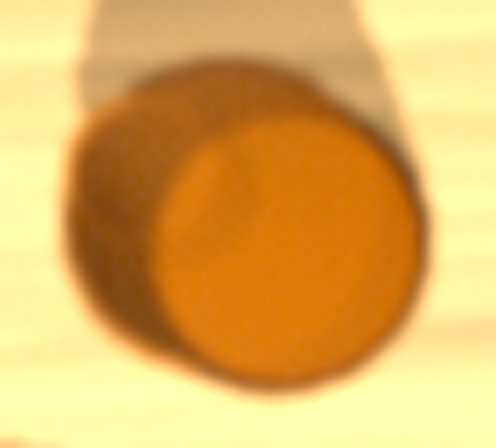

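View pics/z_s3.png

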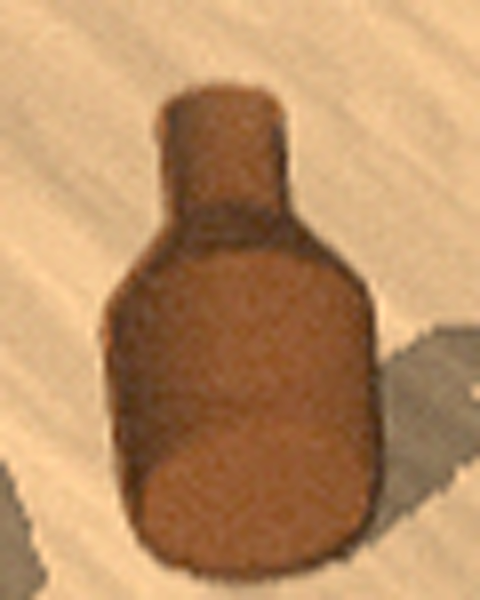

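```bash
python3 - <<'E'
from h import *
np.set_printoptions(precision=1,suppress=True)
print(ray('side',262.5,185)[1], onz('side',262.5,185.2,165), onz('top',205.9,259.3,3),onz('side',267.2,235,3))
for p in((602,279),(605,280),(602,275)):
  print(p,proj('side',(*p,165)),proj('side',(*p,3)),proj('top',(*p,3)))
  # mouth top row, base low row
  v=np.array([.463,.6626]);v/=np.linalg.norm(v)
  P=np.array(p); print(proj('side',(*(P+21.5*v),165)), proj('side',(*(P-44*v),3)))
c=ell(cv2.cvtColor(cv2.imread('pics/s3.png'),cv2.COLOR_BGR2RGB),(3,110,40),(16,255,255),(240,175,292,248))[0];print(cv2.boundingRect(c))
E
```

```text
[ 0.4  0.8 -0.5] [600.8 269.6 165. ] [606.7 281.1   3. ] [600.7 268.5   3. ]
(602, 279) [261.2 183.7] [265.8 233.1] [206.6 261.1]
[262.  179.8] [264.3 242.1]
(605, 280) [262.  183.2] [266.5 232.6] [206.3 260. ]
[262.8 179.4] [265.  241.6]
(602, 275) [261.9 184.3] [266.5 233.8] [208.2 261.1]
[262.7 180.4] [265.  242.8]
(247, 180, 36, 63)
```

```bash
python3 -m pendant '[[[-0.005,0.02,0,0,0.03],[-0.011,0.042,0,0,0.03],[-0.011,0.042,0,0,0.03],[-0.01,0.036,0,0,0.03],[-0.004,0.015,0,0,0.03],[0,0,0,0,0.03],[0,0,0,0,0.03]]]'
python3 - <<'E'
from h import *
print(robot.get_state()['eef_pos'])
cap('side','s7.png')
im=cv2.imread('pics/s7.png');cv2.imwrite('pics/c11.png',cv2.resize(im[130:260,220:320],None,fx=4.5,fy=4.5))
E
```

```text
time: 22.42
eef_pos: [604.0, 269.2, 244.4]
tcp_rot: [-179.9, -0.0, 179.9]
force: [-0.0, -0.5, -0.8]
opening: 44.9
[603.99673765 269.16151787 244.43791633]
```

View pics/c11.png

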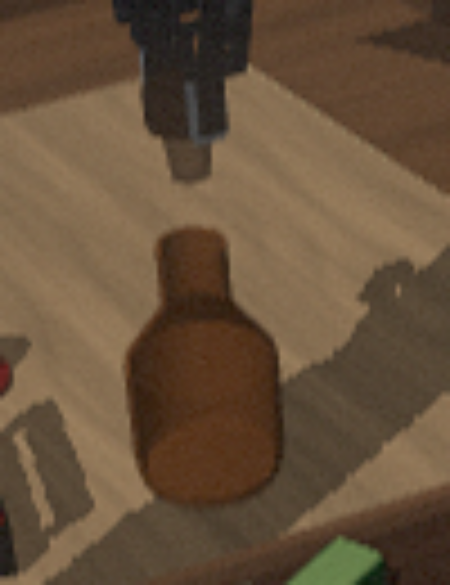

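```bash
python3 - <<'E'
from h import *
np.set_printoptions(precision=1,suppress=True)
for p in((604,269.2,214.5),(604,269.2,244.4),(604,269.2,165),(605,278.5,165)): print(p,proj('side',p))
im=cv2.imread('pics/s7.png');cv2.imwrite('pics/c12.png',cv2.convertScaleAbs(cv2.resize(im[140:195,245:280],None,fx=11,fy=11,interpolation=cv2.INTER_CUBIC),alpha=1.6))
E
```

```text
(604, 269.2, 214.5) [262.1 168.1]
(604, 269.2, 244.4) [261.2 157.5]
(604, 269.2, 165) [263.6 184.9]
(605, 278.5, 165) [262.3 183.4]
```

View pics/c12.png

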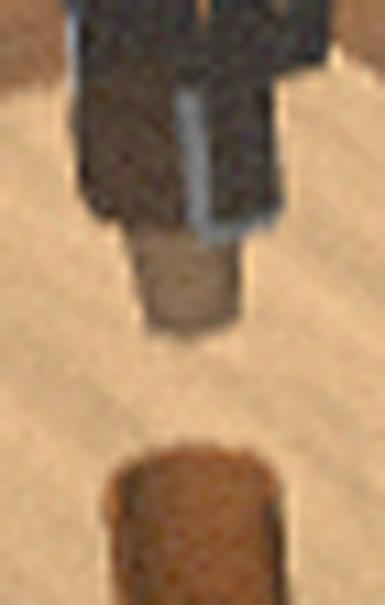

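```bash
python3 -m pendant '[[[-0.001,0.009,0,0,0.03],[0,0,0.02,0,0.03],[0,0,0.02,0,0.03],[0,0,0,0,0.03],[0,0,0,0,0.03]]]'
python3 - <<'E'
from h import *
print(robot.get_state()['eef_pos'])
cap('side','s8.png')
im=cv2.imread('pics/s8.png');cv2.imwrite('pics/c12.png',cv2.convertScaleAbs(cv2.resize(im[140:195,245:280],None,fx=11,fy=11,interpolation=cv2.INTER_CUBIC),alpha=1.6))
E
```

```text
time: 23.1
eef_pos: [605.3, 280.8, 205.3]
tcp_rot: [180.0, 0.1, 180.0]
force: [-0.2, 0.2, -0.6]
opening: 45.0
[605.34696507 280.84542292 205.33226346]
```

View pics/c12.png

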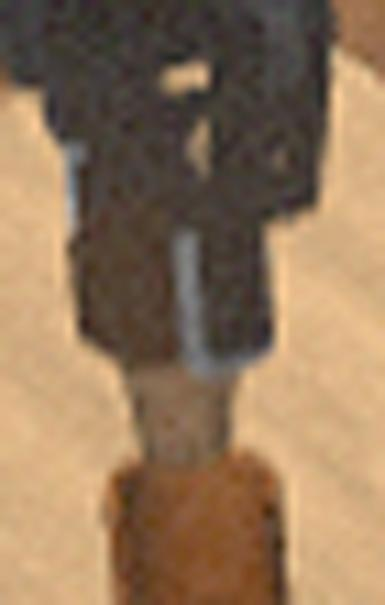

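```bash
python3 -m pendant '[[[0.0008,-0.0053,0,0,0.03],[0,0,0,0,0.03],[0,0,0.008,0,0.03],[0,0,0.006,0,0.03],[0,0,0.0,0,0.03]]]'
python3 - <<'E'
from h import *
print(robot.get_state()['eef_pos'])
cap('side','s9.png')
im=cv2.imread('pics/s9.png');cv2.imwrite('pics/c12.png',cv2.convertScaleAbs(cv2.resize(im[140:195,245:280],None,fx=11,fy=11,interpolation=cv2.INTER_CUBIC),alpha=1.6))
E
```

```text
time: 23.78
eef_pos: [603.7, 275.5, 189.6]
tcp_rot: [-180.0, -0.1, -180.0]
force: [0.7, -0.1, -0.1]
opening: 44.5
[603.72279073 275.4872064  189.60355329]
```

View pics/c12.png

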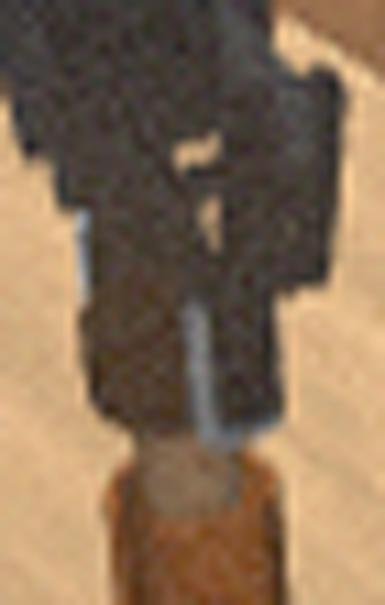

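```bash
python3 -m pendant '[[[-0.0015,0,0.006,0,0.03],[0,0,0.006,0,0.03],[0,0,0.004,0,0.03],[0,0,0,0,0.03],[0,0,0,0,0.03]]]'
```

```text
time: 24.45
eef_pos: [605.3, 275.3, 174.3]
tcp_rot: [-180.0, -0.0, -180.0]
force: [-0.3, 0.9, -1.6]
opening: 44.9
```

```bash
python3 -m pendant '[[[0,0,0.004,0,0.03],[0,0,0.003,0,0.03],[0,0,0.003,0,0.03],[0,0,0,0,0.03],[0,0,0,0,0.03]]]'
```

```text
time: 25.08
eef_pos: [605.4, 275.0, 164.1]
tcp_rot: [-180.0, -0.0, -180.0]
force: [-0.4, 1.3, -0.9]
opening: 44.4
```

```bash
python3 -m pendant '[[[0,0,0.002,0,0.03],[0,0,0,0,0.03],[0,0,0,0,0.03]]]'
```

```text
time: 25.45
eef_pos: [606.0, 276.2, 163.3]
tcp_rot: [179.9, 0.1, -180.0]
force: [-0.0, 3.5, 5.9]
opening: 45.0
```

```bash
python3 -m pendant '[[[0,0,0,0,0.05],[0,0,0,0,0.055],[0,0,0,0,0.065],[0,0,0,0,0.085],[0,0,0,0,0.085],[0,0,-0.02,0,0.085],[0,0,-0.045,0,0.085],[0,0,-0.02,0,0.085]]]'
python3 - <<'E'
from h import *
cap('side','s10.png')
im=cv2.imread('pics/s10.png');cv2.imwrite('pics/c12.png',cv2.convertScaleAbs(cv2.resize(im[140:260,200:300],None,fx=5,fy=5,interpolation=cv2.INTER_CUBIC),alpha=1.6))
E
```

```text
time: 26.45
eef_pos: [606.6, 275.7, 250.2]
tcp_rot: [179.9, 0.2, -180.0]
force: [-0.2, 0.7, -0.4]
opening: 84.8
```

View pics/c12.png

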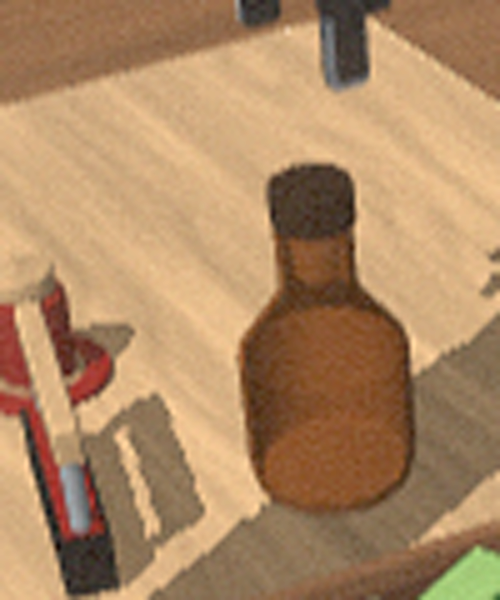

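```bash
python3 -m pendant '[[[0.037,0.01,0,0,0.085],[0.037,0.01,0,0,0.085],[0.037,0.01,0,0,0.085],[0.037,0.01,0,0,0.085],[0,0,0,0.18,0.085],[0,0,0,0.18,0.085],[0,0,0,0.18,0.085],[0,0,0,0.18,0.085]]]';python3 -m pendant '[[[0,0,0,0.18,0.085],[0,0,0,0.18,0.085],[0,0,0,0.18,0.085],[0,0,0,0.18,0.085],[0,0,0,0.18,0.085],[0,0,0,0.18,0.085],[0,0,0,0,0.085]]]'
python3 - <<'E'
from h import *
cap('side','s11.png')
im=cv2.imread('pics/s11.png');cv2.imwrite('pics/c13.png',cv2.convertScaleAbs(cv2.resize(im[160:280,180:260],None,fx=5,fy=5,interpolation=cv2.INTER_CUBIC),alpha=1.6))
im=cv2.imread('pics/t3.png');cv2.imwrite('pics/c14.png',cv2.convertScaleAbs(cv2.resize(im[285:345,135:225],None,fx=8,fy=8,interpolation=cv2.INTER_CUBIC),alpha=1.3))
E
```

```text
time: 27.5
eef_pos: [457.2, 315.0, 246.9]
tcp_rot: [-179.9, -0.0, 138.4]
force: [-0.5, -0.4, 0.1]
opening: 85.0
time: 28.38
eef_pos: [457.1, 315.1, 246.9]
tcp_rot: [-180.0, 0.1, 77.0]
force: [-0.1, 0.0, 0.0]
opening: 84.9
```

View pics/c13.png

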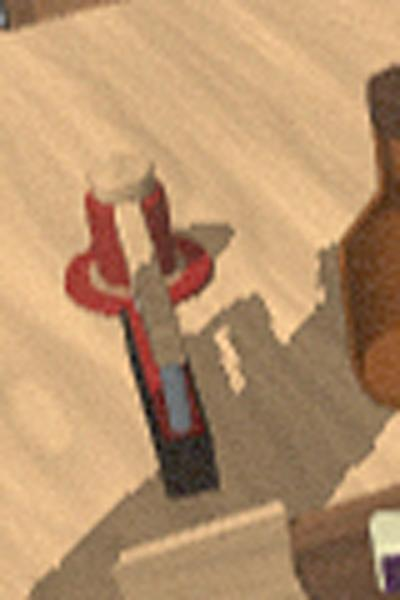

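View pics/c14.png

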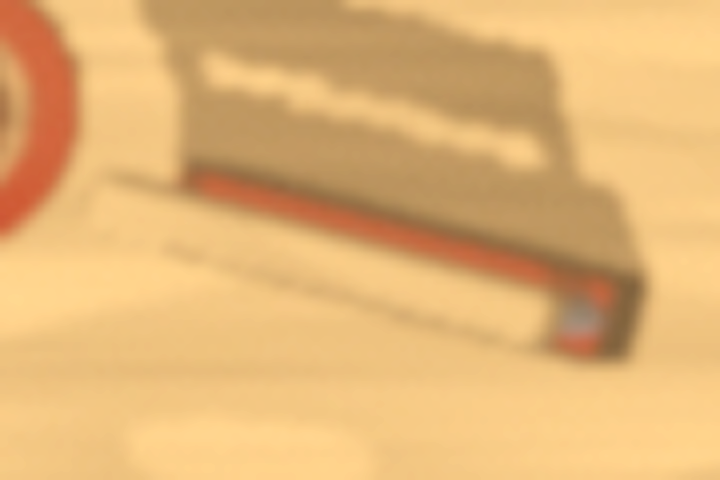

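```bash
python3 - <<'E'
from h import *
np.set_printoptions(precision=1,suppress=True)
f=lambda x,y:onz('top',x/8+135,y/8+285,108)[:2]
a,b,c,d=f(105,178),f(90,212),f(562,298),f(545,345);print(a,b,c,d)
m=(a+b+c+d)/4;v=(a+b-c-d)/2;print(m,np.linalg.norm(v),np.degrees(np.arctan2(-v[0],v[1])))
E
```

```text
[482.5 379.3] [473.  382.9] [448.8 248.7] [435.8 252.9]
[460.  315.9] 135.05976090665118 -15.231318369757652
```

```bash
python3 -m pendant '[[[0.0015,0.0026,0,0.035,0.085],[0,0,0.04,0,0.085],[0,0,0.045,0,0.085],[0,0,0.04,0,0.085],[0,0,0.03,0,0.085],[0,0,0.015,0,0.085],[0,0,0,0,0.085],[0,0,0,0,0.085]]]'
```

```text
time: 29.42
eef_pos: [461.3, 316.6, 78.6]
tcp_rot: [179.9, -0.1, 74.9]
force: [0.8, 0.6, 0.1]
opening: 85.0
```

```bash
python3 -m pendant '[[[0,0,0.002,0,0.0],[0,0,0,0,0.0],[0,0,0,0,0],[0,0,0,0,0],[0,0,0,0,0]]]' 100
python3 - <<'E'
from h import *
cap('side','s12.png')
im=cv2.imread('pics/s12.png');cv2.imwrite('pics/c13.png',cv2.convertScaleAbs(cv2.resize(im[160:280,180:260],None,fx=5,fy=5,interpolation=cv2.INTER_CUBIC),alpha=1.6))
E
```

```text
time: 30.05
eef_pos: [460.0, 316.4, 75.8]
tcp_rot: [-180.0, -0.0, 74.9]
force: [-2.9, 0.3, 6.0]
opening: 14.6
```

View pics/c13.png

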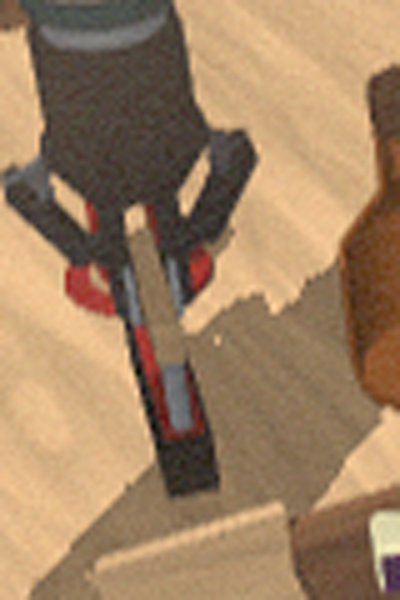

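```bash
python3 -m pendant '[[[0,0,-0.02,0,0],[0,0,-0.045,0,0],[0,0,-0.05,0,0],[0,0,-0.05,0,0],[0,0,-0.015,0,0],[0,0,0,0,0]]]' 100
python3 - <<'E'
from h import *
cap('side','s13.png');cap('top','t13.png')
a=cv2.resize(cv2.imread('pics/s13.png')[100:400,120:420],None,fx=1.33,fy=1.33)
b=cv2.resize(cv2.imread('pics/t13.png')[205:405,240:440],None,fx=2,fy=2)
cv2.imwrite('pics/c15.png',np.hstack([a[:399],b[:399]]))
E
```

```text
time: 30.85
eef_pos: [460.3, 316.1, 255.2]
tcp_rot: [180.0, -0.0, 74.9]
force: [0.2, -0.1, -4.1]
opening: 14.5
```

View pics/c15.png

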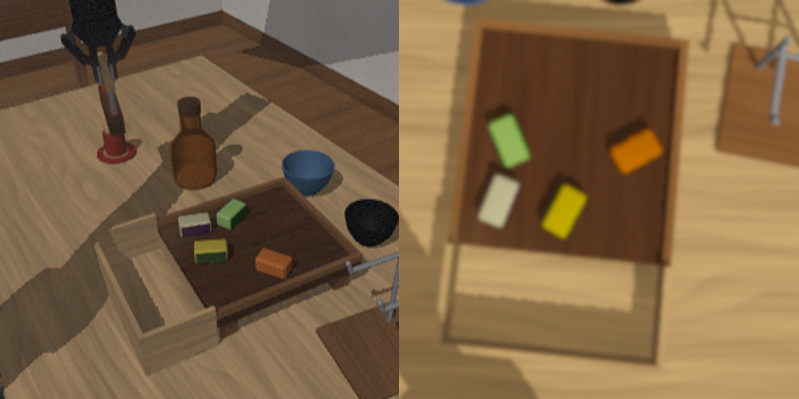

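```bash
cat >> h.py <<'E'
C=np.array([555,-24.5]);th=np.radians(-5.4);ex=np.array([np.cos(th),np.sin(th)]);ey=np.array([-np.sin(th),np.cos(th)])
def bstate():
    s=robot.get_state();p=s['eef_pos'];r=p[:2]-C
    print('bx %.1f by %.1f z %.1f yaw %.1f force %s'%(r@ex,r@ey,p[2],s['tcp_rot'][2],np.round(s['force'],1)))
E
python3 -m pendant '[[[0,0,-0.025,-0.169,0],[-0.02,0.014,0,0,0],[-0.04,0.028,0,0,0],[-0.04,0.028,0,0,0],[-0.04,0.028,0,0,0],[-0.04,0.028,0,0,0],[-0.04,0.028,0,0,0],[-0.04,0.028,0,0,0]]]' 100; python3 -m pendant '[[[-0.02,0.014,0,0,0],[0,0,0,0,0],[0,0,0,0,0]]]'; python3 -c "
from h import *;bstate()"
```

```text
time: 31.95
eef_pos: [616.4, 38.7, 277.6]
tcp_rot: [-179.7, 0.0, 84.6]
force: [0.8, 0.6, -3.6]
opening: 14.9
time: 32.33
eef_pos: [627.8, 20.0, 278.4]
tcp_rot: [-179.8, -0.0, 84.6]
force: [0.3, 0.1, -3.2]
opening: 14.4
bx 68.3 by 51.1 z 278.4 yaw 84.6 force [ 0.3  0.1 -3.2]
```

```bash
python3 -m pendant '[[[-0.006,0.004,0,0,0],[0,0,0.03,0,0],[0,0,0.04,0,0],[0,0,0.03,0,0],[0,0,0.0,0,0],[0,0,0.0,0,0]]]' 100;python3 - <<'E'
from h import *
bstate()
cap('side','s14.png')
cv2.imwrite('pics/c16.png',cv2.resize(cv2.imread('pics/s14.png')[130:330,180:420],None,fx=3,fy=3))
E
```

```text
time: 33.08
eef_pos: [633.4, 12.6, 181.8]
tcp_rot: [179.9, -0.0, 84.6]
force: [0.4, -0.8, -2.3]
opening: 14.7
bx 74.6 by 44.3 z 181.8 yaw 84.6 force [ 0.4 -0.8 -2.3]
```

View pics/c16.png

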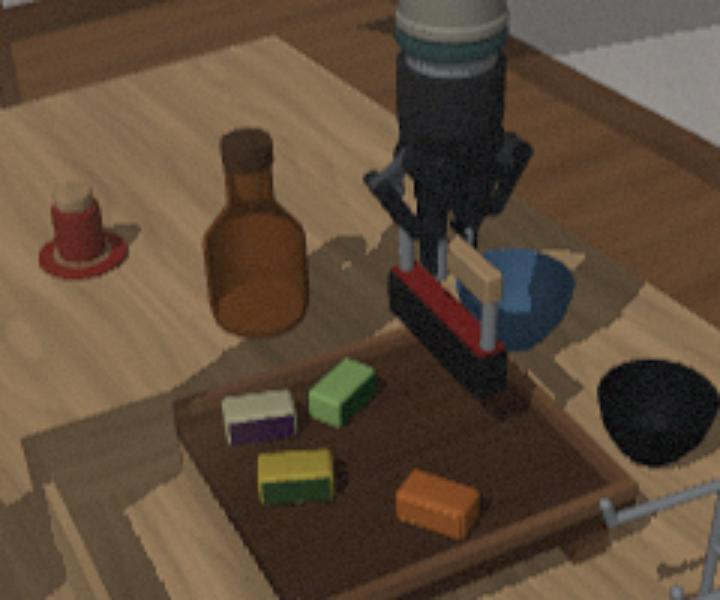

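```bash
python3 -m pendant '[[[0,0,0.02,0,0],[0,0,0.018,0,0],[0,0,0.004,0,0],[0,0,0.0,0,0],[0,0,0.0,0,0]]]' 100;python3 - <<'E'
from h import *
bstate()
cap('side','s14.png')
cv2.imwrite('pics/c16.png',cv2.resize(cv2.imread('pics/s14.png')[180:330,230:420],None,fx=4,fy=4))
E
```

```text
time: 33.75
eef_pos: [633.0, 12.3, 139.2]
tcp_rot: [179.9, -0.0, 84.5]
force: [0.1, 0.2, -3.0]
opening: 14.6
bx 74.2 by 44.0 z 139.2 yaw 84.5 force [ 0.1  0.2 -3. ]
```

View pics/c16.png

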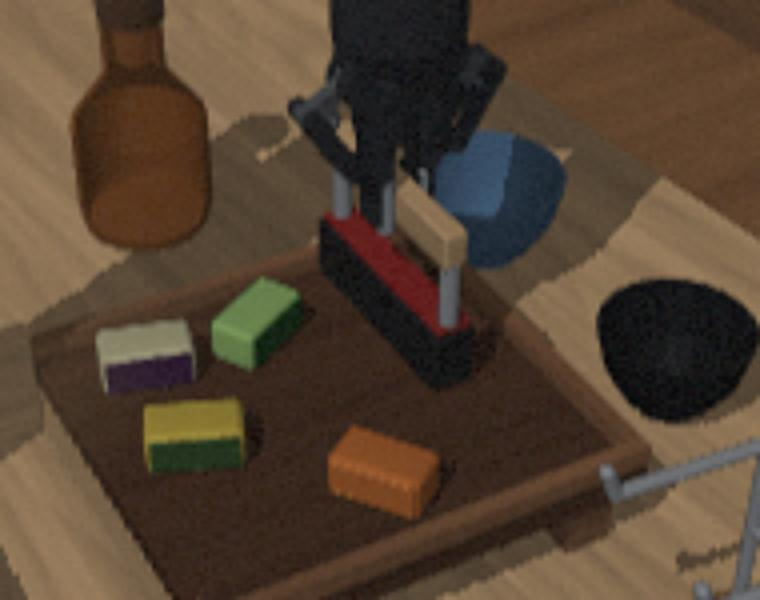

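```bash
python3 -m pendant '[[[0.001,-0.01,0.001,0,0],[0,-0.018,0,0,0],[0,-0.018,0,0,0],[0,-0.018,0,0,0],[0,-0.018,0,0,0],[0,-0.018,0,0,0],[0,0,0,0,0]]]' 100;python3 - <<'E'
from h import *
bstate()
cap('side','s15.png')
cv2.imwrite('pics/c16.png',cv2.resize(cv2.imread('pics/s15.png')[180:360,180:420],None,fx=3,fy=3))
E
```

```text
time: 34.67
eef_pos: [531.2, 23.3, 137.7]
tcp_rot: [-179.9, -0.0, 84.6]
force: [-0.5, 0.0, -3.4]
opening: 14.6
bx -28.2 by 45.3 z 137.7 yaw 84.6 force [-0.5  0.  -3.4]
```

View pics/c16.png

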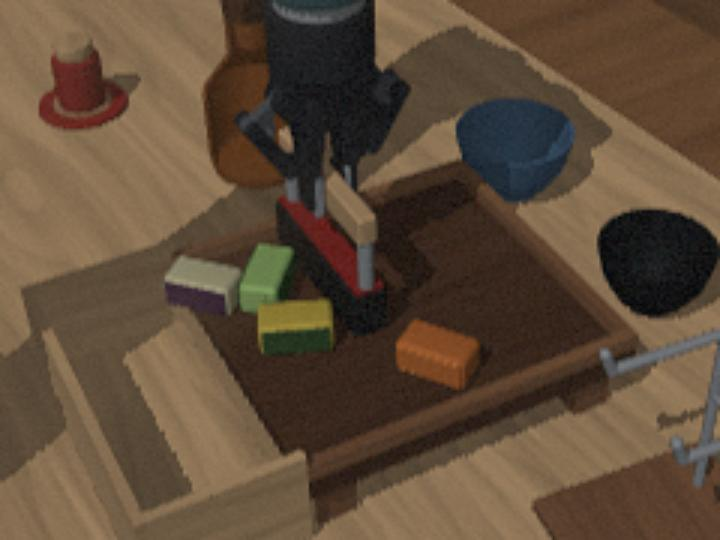

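```bash
python3 -m pendant '[[[0,-0.015,0,0,0],[0,-0.018,0,0,0],[0,-0.018,0,0,0],[0,-0.018,0,0,0],[0,-0.018,0,0,0],[0,-0.018,0,0,0],[0,-0.01,0,0,0],[0,0,0,0,0]]]' 100;python3 - <<'E'
from h import *
bstate()
cap('side','s15.png')
cv2.imwrite('pics/c16.png',cv2.resize(cv2.imread('pics/s15.png')[180:390,160:420],None,fx=2.8,fy=2.8))
E
```

```text
time: 35.72
eef_pos: [418.8, 33.9, 137.7]
tcp_rot: [180.0, -0.0, 84.6]
force: [0.2, -0.3, -3.1]
opening: 14.5
bx -141.1 by 45.3 z 137.7 yaw 84.6 force [ 0.2 -0.3 -3.1]
```

View pics/c16.png

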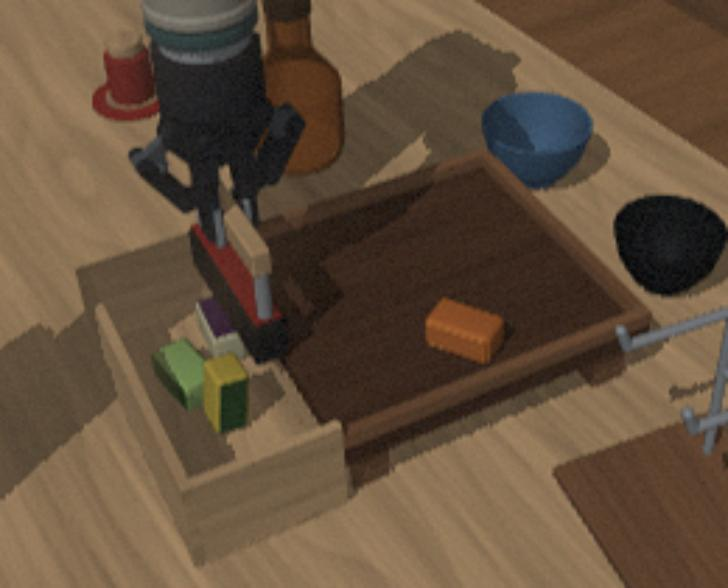

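```bash
python3 -m pendant '[[[0,0,-0.03,0,0],[0,0,-0.04,0,0],[-0.005,0.02,-0.01,0,0],[-0.015,0.035,0,0,0],[-0.015,0.035,0,0,0],[-0.015,0.035,0,0,0],[-0.015,0.035,0,0,0],[-0.015,0.035,0,0,0]]]' 100; python3 -m pendant '[[[-0.012,0.02,0,0,0],[0,0,0,0,0],[0,0,0,0,0]]]';python3 - <<'E'
from h import *
bstate()
cap('side','s16.png')
cv2.imwrite('pics/c16.png',cv2.resize(cv2.imread('pics/s16.png')[180:390,160:420],None,fx=2.8,fy=2.8))
E
```

```text
time: 36.78
eef_pos: [606.9, -65.2, 217.3]
tcp_rot: [180.0, 0.0, 84.6]
force: [0.0, 0.3, -3.1]
opening: 14.5
time: 37.15
eef_pos: [623.2, -77.6, 216.9]
tcp_rot: [-179.9, -0.0, 84.6]
force: [-0.8, 0.0, -2.8]
opening: 14.5
bx 72.8 by -46.4 z 216.9 yaw 84.6 force [-0.8  0.  -2.8]
```

View pics/c16.png

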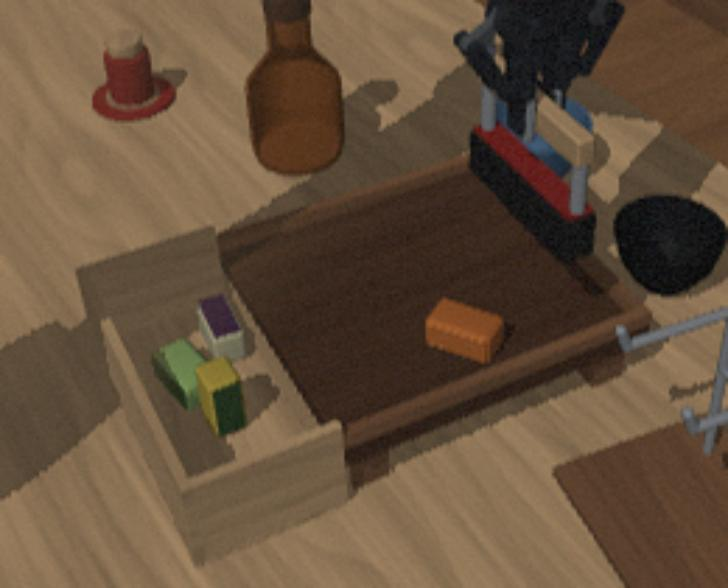

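```bash
python3 -m pendant '[[[0.001,0,0.03,0,0],[0,0,0.03,0,0],[0,0,0.017,0,0],[0,0,0.002,0,0],[0,0,0,0,0],[0,0,0,0,0]]]' 100; python3 - <<'E'
from h import *
bstate()
cap('side','s17.png')
cv2.imwrite('pics/c16.png',cv2.resize(cv2.imread('pics/s17.png')[180:390,160:420],None,fx=2.8,fy=2.8))
E
```

```text
time: 37.95
eef_pos: [624.7, -77.3, 139.7]
tcp_rot: [179.9, 0.0, 84.6]
force: [-0.9, -0.1, -2.9]
opening: 14.6
bx 74.3 by -46.0 z 139.7 yaw 84.6 force [-0.9 -0.1 -2.9]
```

View pics/c16.png

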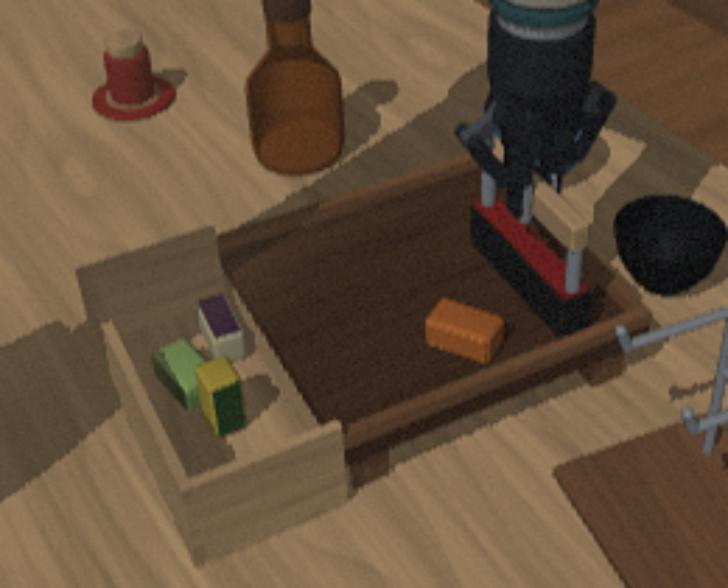

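```bash
python3 -m pendant '[[[0.001,-0.01,0.002,0,0],[0,-0.018,0,0,0],[0,-0.018,0,0,0],[0,-0.018,0,0,0],[0,-0.018,0,0,0],[0,-0.018,0,0,0],[0,-0.018,0,0,0],[0,0,0,0,0]]]' 100; python3 - <<'E'
from h import *
bstate()
cap('side','s18.png')
cv2.imwrite('pics/c16.png',cv2.resize(cv2.imread('pics/s18.png')[180:390,160:420],None,fx=2.8,fy=2.8))
E
```

```text
time: 39.0
eef_pos: [504.6, -64.7, 136.7]
tcp_rot: [-179.9, -0.0, 84.5]
force: [-0.1, -0.1, -3.1]
opening: 14.8
bx -46.4 by -44.7 z 136.7 yaw 84.5 force [-0.1 -0.1 -3.1]
```

View pics/c16.png

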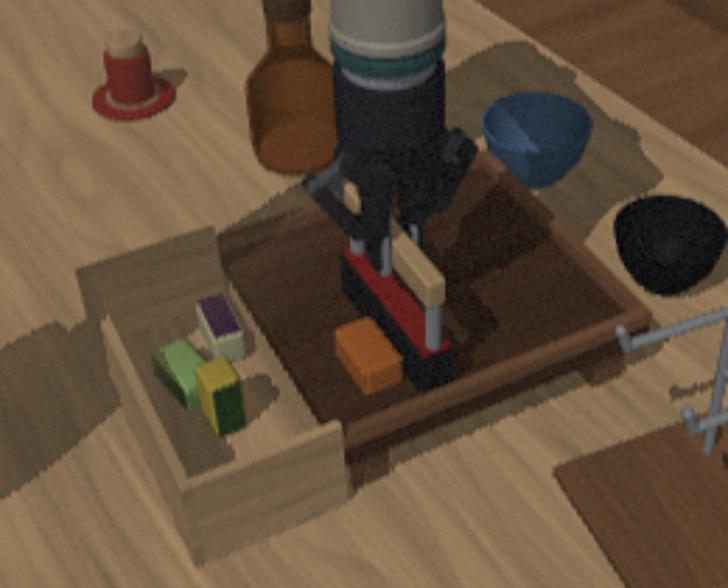

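```bash
python3 -m pendant '[[[0,-0.012,0,0,0],[0,-0.018,0,0,0],[0,-0.018,0,0,0],[0,-0.018,0,0,0],[0,-0.015,0,0,0],[0,-0.012,0,0,0],[0,0,0,0,0]]]' 100; python3 - <<'E'
from h import *
bstate()
cap('side','s18.png')
cv2.imwrite('pics/c16.png',cv2.resize(cv2.imread('pics/s18.png')[180:390,160:420],None,fx=2.8,fy=2.8))
E
```

```text
time: 39.92
eef_pos: [413.0, -56.0, 136.5]
tcp_rot: [-180.0, -0.0, 84.5]
force: [0.0, 0.3, -1.4]
opening: 14.6
bx -138.4 by -44.7 z 136.5 yaw 84.5 force [ 0.   0.3 -1.4]
```

View pics/c16.png

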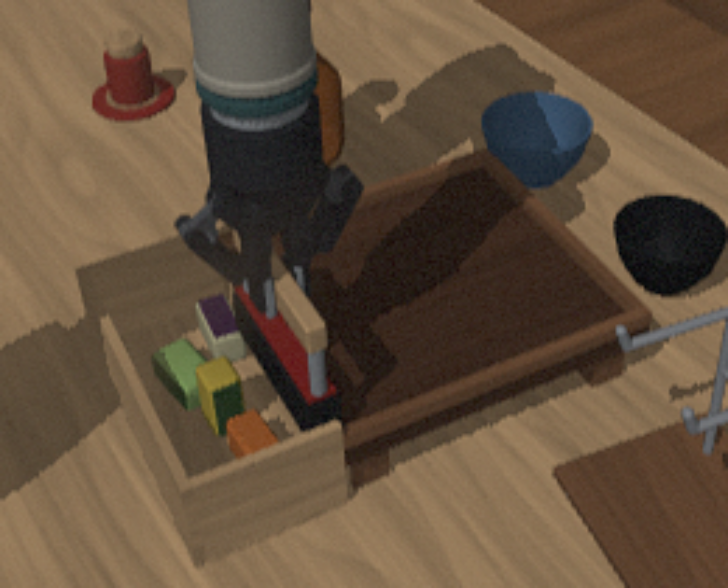

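```bash
python3 -m pendant '[[[0,0.01,-0.03,0,0],[0,0,-0.04,0,0],[0,0,-0.03,0,0],[-0.02,0.01,0,0,0],[-0.04,0.02,0,0,0],[-0.04,0.02,0,0,0],[-0.04,0.02,0,0,0],[-0.04,0.02,0,0,0]]]' 100; python3 -m pendant '[[[-0.02,0.01,0,0.047,0],[0,0,0,0.047,0],[0,0,0,0,0],[0,0,0,0,0]]]';python3 - <<'E'
from h import *
H=np.array([607,-290.3]);t=np.radians(-10.9);hx=np.array([np.cos(t),np.sin(t)]);hy=np.array([-np.sin(t),np.cos(t)])
s=robot.get_state();r=s['eef_pos'][:2]-H;print('h',r@hx,r@hy,s['eef_pos'],s['tcp_rot'])
cap('side','s19.png');cap('top','t19.png')
a=cv2.resize(cv2.imread('pics/s19.png')[180:480,170:470],None,fx=1.33,fy=1.33)
b=cv2.resize(cv2.imread('pics/t19.png')[180:400,250:470],None,fx=1.82,fy=1.82)
cv2.imwrite('pics/c17.png',np.hstack([a[:399],b[:399]]))
E
```

```text
time: 40.98
eef_pos: [497.5, -246.3, 236.3]
tcp_rot: [180.0, 0.0, 84.6]
force: [0.5, -0.7, -2.0]
opening: 14.8
time: 41.48
eef_pos: [504.6, -265.3, 236.3]
tcp_rot: [-180.0, -0.0, 79.3]
force: [-0.7, -0.4, -2.3]
opening: 14.8
h -105.26645203343985 5.222382047249849 [ 504.62021892 -265.26643007  236.29538976] [-1.79987984e+02 -1.01750786e-02  7.92532047e+01]
```

View pics/c17.png

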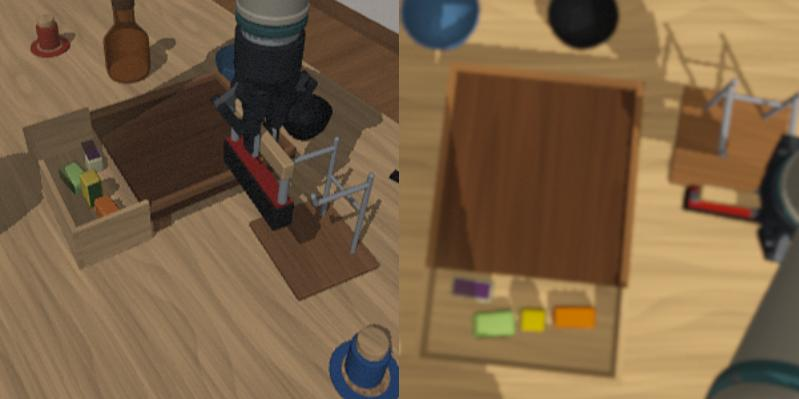

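```bash
cat >> h.py <<'E'
H=np.array([607,-290.3]);_t=np.radians(-10.9);hx=np.array([np.cos(_t),np.sin(_t)]);hy=np.array([-np.sin(_t),np.cos(_t)])
def hstate():
    s=robot.get_state();r=s['eef_pos'][:2]-H;print('hx %.1f hy %.1f z %.1f yaw %.1f f %s'%(r@hx,r@hy,s['eef_pos'][2],s['tcp_rot'][2],np.round(s['force'],1)))
E
python3 -m pendant '[[[-0.005,-0.005,0.02,0.0,0],[0,0,0.025,0,0],[0,0,0.012,0,0],[0,0,0,0,0],[0,0,0,0,0]]]' 100;python3 - <<'E'
from h import *
hstate()
cap('side','s20.png')
cv2.imwrite('pics/c17.png',cv2.resize(cv2.imread('pics/s20.png')[230:430,320:480],None,fx=3,fy=3))
E
```

```text
time: 42.2
eef_pos: [499.2, -270.0, 180.3]
tcp_rot: [179.9, 0.0, 79.2]
force: [-0.1, 0.1, -2.4]
opening: 14.4
hx -109.7 hy -0.4 z 180.3 yaw 79.2 f [-0.1  0.1 -2.4]
```

View pics/c17.png

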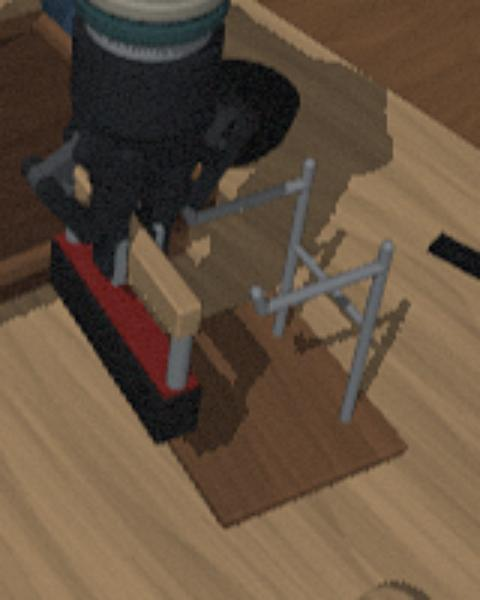

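```bash
python3 -m pendant '[[[0,0.01,0.004,0.0,0],[0,0.018,0,0,0],[0,0.018,0,0,0],[0,0,0,0,0],[0,0,0,0,0]]]' 100;python3 - <<'E'
from h import *
hstate()
cap('side','s20.png')
cv2.imwrite('pics/c17.png',cv2.resize(cv2.imread('pics/s20.png')[230:430,320:480],None,fx=3,fy=3))
E
```

```text
time: 42.88
eef_pos: [543.1, -278.2, 175.3]
tcp_rot: [-179.9, -0.0, 79.2]
force: [-1.3, -0.9, -3.6]
opening: 14.6
hx -65.0 hy -0.2 z 175.3 yaw 79.2 f [-1.3 -0.9 -3.6]
```

View pics/c17.png

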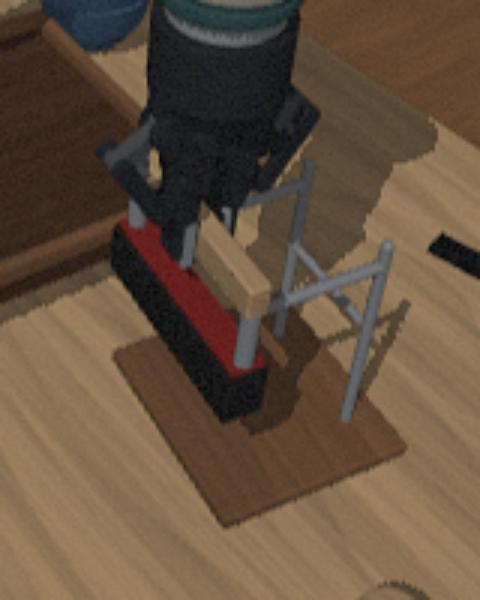

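```bash
python3 -m pendant '[[[0,0.01,0,0.0,0],[0,0.01,0,0,0],[0,0.01,0,0,0],[0,0,0,0,0]]]' 100;python3 -m pendant '[[[0,0.012,0,0.0,0],[0,0.012,0,0,0],[0,0.008,0,0,0],[0,0,0,0,0],[0,0,0,0,0]]]' 100;python3 - <<'E'
from h import *
hstate()
cap('side','s20.png')
cv2.imwrite('pics/c17.png',cv2.resize(cv2.imread('pics/s20.png')[230:430,320:480],None,fx=3,fy=3))
E
```

```text
time: 43.42
eef_pos: [574.3, -283.9, 175.3]
tcp_rot: [180.0, 0.0, 79.2]
force: [0.6, 0.0, -3.1]
opening: 14.4
time: 44.05
eef_pos: [604.2, -289.9, 175.3]
tcp_rot: [-180.0, -0.0, 79.2]
force: [-0.9, 0.0, -3.5]
opening: 14.6
hx -2.8 hy -0.2 z 175.3 yaw 79.2 f [-0.9  0.  -3.5]
```

View pics/c17.png

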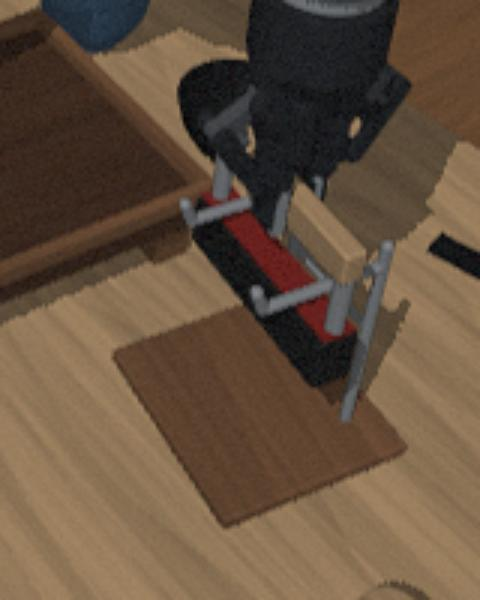

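```bash
python3 -m pendant '[[[0,0,0.008,0.0,0],[0,0,0.007,0,0],[0,0,0.004,0,0],[0,0,0,0,0],[0,0,0,0,0]]]' 100;python3 -m pendant '[[[0,0,0.002,0,0],[0,0,0.001,0,0],[0,0,0,0,0],[0,0,0,0,0]]]' 100
```

```text
time: 44.72
eef_pos: [604.7, -290.1, 156.6]
tcp_rot: [180.0, 0.0, 79.2]
force: [1.1, 0.3, -2.8]
opening: 14.7
time: 45.22
eef_pos: [604.7, -289.9, 153.5]
tcp_rot: [180.0, 0.0, 79.2]
force: [-0.1, -0.8, -3.4]
opening: 14.3
```

```bash
python3 -m pendant '[[[0,0,0.0015,0,0],[0,0,0.001,0,0],[0,0,0,0,0],[0,0,0,0,0]]]' 100;python3 - <<'E'
from h import *
hstate()
cap('side','s21.png')
cv2.imwrite('pics/c17.png',cv2.resize(cv2.imread('pics/s21.png')[230:430,320:480],None,fx=3,fy=3))
E
```

```text
time: 45.72
eef_pos: [604.7, -290.0, 151.7]
tcp_rot: [180.0, -0.0, 79.2]
force: [-2.0, 2.2, 5.1]
opening: 14.8
hx -2.3 hy -0.1 z 151.7 yaw 79.2 f [-2.   2.2  5.1]
```

View pics/c17.png

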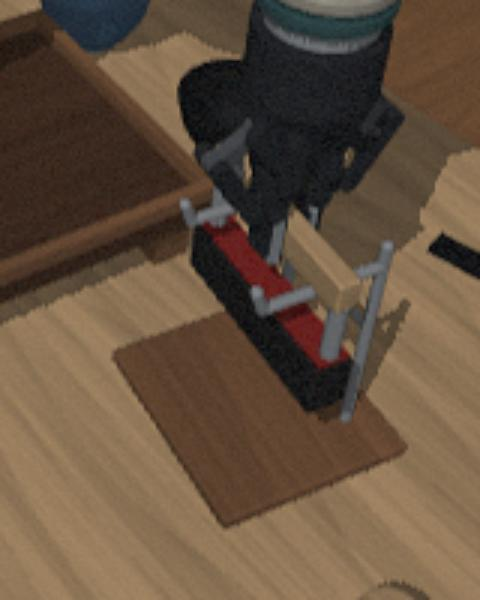

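```bash
python3 -m pendant '[[[0,0,0,0,0.022],[0,0,0,0,0.03],[0,0,0,0,0.04],[0,0,0,0,0.045],[0,0,0,0,0.045],[0,0,-0.01,0,0.045],[0,0,-0.025,0,0.045],[0,0,-0.035,0,0.045]]]' 20;python3 -m pendant '[[[0,0,-0.045,0,0.045],[0,0,-0.045,0,0.045],[0.0,-0.04,0,0,0.045],[0.0,-0.06,0,0,0.045],[0,-0.04,0,0,0.045]]]';python3 - <<'E'
from h import *
cap('side','s22.png');cap('top','t22.png')
a=cv2.resize(cv2.imread('pics/s22.png')[230:430,320:480],None,fx=2.5,fy=2.5)
b=cv2.resize(cv2.imread('pics/t22.png')[190:350,370:530],None,fx=2.5,fy=2.5)
cv2.imwrite('pics/c17.png',np.hstack([a[:400],b[:400]]))
E
```

```text
time: 46.78
eef_pos: [604.2, -289.7, 221.6]
tcp_rot: [-179.9, -0.0, 79.2]
force: [0.3, -0.1, 0.7]
opening: 44.8
time: 47.4
eef_pos: [464.6, -263.6, 311.9]
tcp_rot: [180.0, -0.0, 79.1]
force: [-1.0, -0.1, 0.8]
opening: 45.2
```

View pics/c17.png

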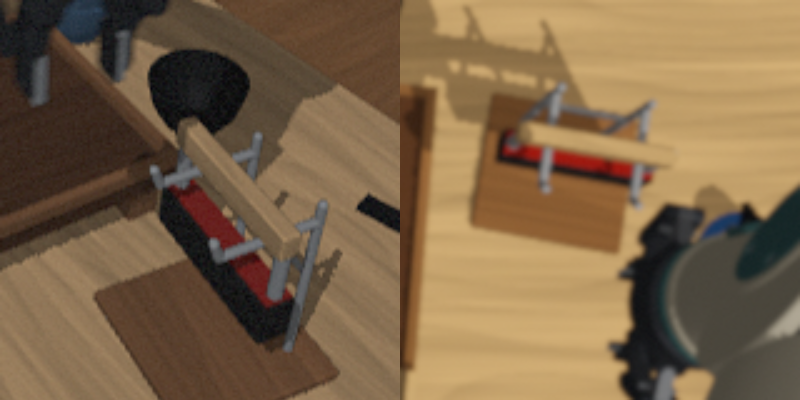

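```bash
python3 -m pendant '[[[0.03,-0.02,0,0,0.045],[0.03,0,0,0,0.045],[0.03,0,0,0,0.045],[0,0,0,0,0.045],[0,0,0,0,0.045]]]';python3 - <<'E'
from h import *
cap('side','s23.png');cap('top','t23.png');print(robot.get_state()['time'])
E
```

```text
time: 48.12
eef_pos: [464.9, -172.3, 311.5]
tcp_rot: [179.9, 0.1, 79.2]
force: [0.0, -1.3, 0.3]
opening: 44.9
48.225
```

View pics/s23.png

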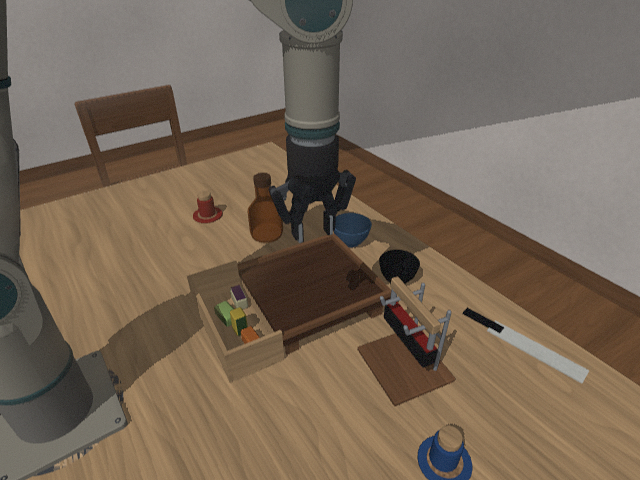

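View pics/t23.png

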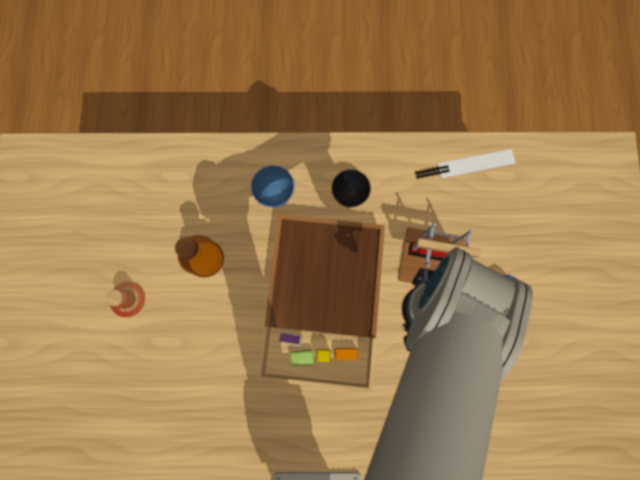

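```bash
python3 - <<'E'
from h import *
v=np.array([.573,.8195]);p=np.array([605.5,276])
for z in(189,194,199): print(z,proj('side',(*(p+23*v),z)))
im=cv2.imread('pics/s23.png');cv2.imwrite('pics/c18.png',cv2.convertScaleAbs(cv2.resize(im[165:215,240:290],None,fx=10,fy=10,interpolation=2),alpha=1.7))
E
```

```text
189 [263.04328781 171.66876904]
194 [262.89378993 169.98550402]
199 [262.74352467 168.29359866]
```

View pics/c18.png

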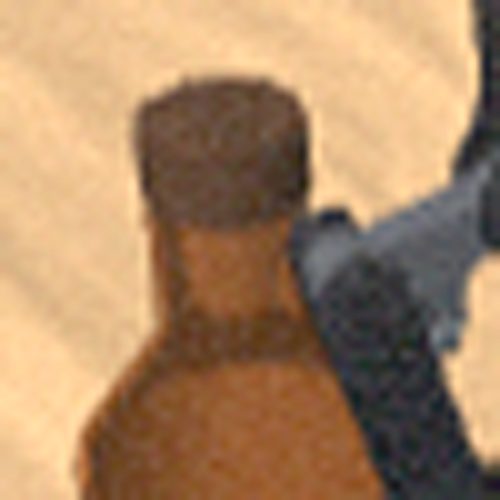

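Stopper's upper edge is at row 165+75/10 = 172.5, against 171.7 predicted for fully home, so it is seated, and it stands upright. I'm handing in.

```bash
python3 -c "
from h import *
print(robot.finish_job())"
```

```text
the job is handed in; nothing more can be done
None
```

The lunch table is cleared and the job is handed in; the robot's clock read 48 s at the last reading. No verdict was reported.

- **Pots:** I set the red pot on the red coaster and the blue pot on the blue one. Both stood upright in the last side picture; in the last top picture the arm covered the blue one.
- **Carafe:** I closed it with its stopper, which touched down about 0.4 mm above the expected height. The last picture showed it upright. Its upper edge was at row 172.5 against a predicted 171.7 for fully home.
- **Sweeping:** Only four pieces were there: carrot, cucumber, pumpkin and aubergine. Two passes of the sweeper put them all in the tray, and the last pictures show an empty deck. Nothing but the sweeper touched them.
- **Sweeper:** It hangs by its bar across both prongs; both views after release confirmed this.
- **Bowls:** I did not touch them, and they look unmoved in the pictures, though I did not measure them again.

**Disagreement:** The two cameras differed by several millimetres on where the carafe's mouth was. I settled it by comparing it with the held stopper in the side view. The stopper then went in with no more than about 7 N of contact force.

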